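# Change the nut setter in a shelf-builder's drill and put the flat packs on charge

### The arm

A 6-joint arm with a two-finger parallel gripper is mounted at the origin on the work surface. World frame = base frame: x ahead of the robot, y to its left, z up, the work surface at z = 0. Lengths are in mm, angles in degrees, forces in N, time in s.
With the tool pointing down it reaches from about 350 to 925 mm from the base axis. Payload 6.4 kg.
Tool frame: the origin (TCP) lies midway between the tips of the shut fingers; the grasp point (between the pads) lies 19 mm behind it (robot.grasp_offset is the distance from the TCP to the grasp point, in mm); z points along the fingers, y is the direction in which the jaws open and shut (so a half turn about z gives the same grasp; the last joint's range is limited). The gripper opens to 94 mm and grips with 3 to 60 N. Pads are 16 mm wide; open, the fingers measure 119 mm over their backs; the gripper's body (75 mm by 177 mm) begins 78 mm behind the grasp point.
Start: joints at [-83.486, 14.043, 89.255, -0, 76.702, -9.975], TCP at [184.503, -623.276, 205.455] pointing down, gripper open.
Joint ranges: [-179.41, 179.41], [-58.25, 129.5], [7.25, 145.43], [-54.29, 234.29], [11.92, 165.04], [-157.13, 157.13]. Speed limits (degrees/s): [147.25, 147.25, 180, 180, 180, 180].

### API

Orientations are given as a 3x3 rotation matrix whose columns are the frame's x, y, z axes.
In Python, from station import robot gives the robot as it stands.
- The arm moves only by the shell command python3 -m inch 'ROWS' [FORCE]. ROWS is text: rows parted by semicolons, each of 5 numbers parted by spaces: the shift along the tool's x, y, z in cm, then the turn about the tool's z in degrees, then the finger opening in cm, from 0 to 9.4. A call has 1 to 12 rows; each row shifts and turns the commanded pose from where the row before left it, along the tool's axes as they then stand; what a row does not reach is not made up. A row lasts 1/12 s, in which the tool goes at most 41.7 mm and 7.16 degrees, less where a joint would pass 70% of its speed; a pose out of reach is approached as far as the arm can. A call with a gripper value outside its range is refused whole. The fingers move at their own pace and stop on an object; FORCE is the grip in N (left out, the last holds). Time passes only in rows, so rows that do not move let the fingers close. It gives the time, the measured TCP pose, the force and the opening at its end, in the units of the state.
- robot.read_state(): the state, without advancing time (a new reading comes with each control period).
- robot.grab_frame(name): name is "side" or "top" or "wrist"; returns a dict with "frame" (384x512x3 uint8, red, green, blue), "z_map" (384x512 float32, mm along the optical axis (not along the pixel's ray), 0 where there is no reading), "fx", "fy", "cx", "cy" (pixels), "origin" and "rotation" of the camera in the world; the wrist camera has in their place "hand_eye" (4x4, takes a point from camera to tool coordinates, whose origin is the TCP and whose axes are the flange's). Camera axes: x right, y up, looking along -z (the intrinsics and any distortion apply to the point x, -y, -z); pixel columns grow to the right and rows downward; lengths in mm; the calibration is good to about 2 mm. A picture is of the moment at which its call begins: read the wrist's pose just before it.
- robot.job_done(): hands the job in, once; it reports no verdict.
Trained networks look in a picture, given as the dict that the camera call returned (one of the last four; its "shot" number tells which), for a name from the list of things; names that differ only in an ending like _2 or _b are one class to them, and where a whole thing is asked for, a point or a joint stands for the part that bears it (a point fixed in the world has none). Each returns a list of dicts, best first, with "confidence" (0 to 1); they miss things now and then, are a little off and sometimes report something else, mostly with a low value. They report only what shows in the picture. A call takes as long as a camera call. They do not tell look-alikes from the thing itself.
- robot.masks_of(picture, name): "region" (384x512 bool, what is visible of it) and "box" ([left, top, right, bottom] in pixels, round what is visible of it).
The state is a dict: "t": time; "joint_positions": joint angles; "qd": joint speeds; "tau": joint torques, N m; "tcp_pos": TCP position; "tcp_rot": TCP orientation; "force": force on the tool from outside, world axes, zero at the start; "torque": the same for the moment, N m; "grip_width": finger opening in mm.
Only numpy, scipy, OpenCV 4.12 (cv2) and the standard library are available. Lean on these libraries where they do the work, as an engineer would, in place of code of your own. Each camera call takes 0.05 s, during which the arm holds its last target.

### The job

Make the drill ready for the next round of shelf building. It stands nose up in its cradle: loosen the chuck by its sleeve, take the worn brown nut setter out and drop it in the red scrap tub, then stand the setter with the blue band in the chuck all the way down and hand-tighten the sleeve so that the jaws hold it firm and straight. Put every loose battery pack on the bench into a bay of the charger, pressed down until it is fully home, and leave the other setters in their block and the rest of the bench as it is.

Things in the scene. Friction and masses are not known exactly. Their poses are not given: they have to be found in the camera images.
- drill: grey cordless drill clamped nose up in a dark wooden cradle; fixed. Origin on the bench under the vertical chuck axis, z up. Handle and its own battery reach 192 mm from the axis along -x at heights up to 111 mm; cradle foot 150 x 150 mm. The chuck nose is 195 mm above the bench
- chuck_sleeve (a joint): black ribbed sleeve, 42 mm diameter, 149 to 191 mm above the bench, turning on the vertical chuck axis; rad, grows anticlockwise from above, opening the jaws 1.3 mm per rad. 0: jaws just touch a 10 mm shank; 2.9: fully open; firmly tight: -0.35 or below (stop -0.9). Friction 0.2 N m, up to 0.4 when tightening. Stays where left, so can be turned in several grasps. Starts tight
- sleeve_grip (a point): point on the chuck axis 185 mm above the bench, 6 mm below the top of the sleeve: where to grip it from above. A setter in the chuck stands up to 40 mm above this point, between the fingers
- chuck_floor (a point): point on the chuck axis at the bottom of the chuck, 161 mm above the bench (34 mm below the nose): the foot of a fully inserted shank stands here
- jaw1: one of the three steel chuck jaws, 24 mm tall and 7 mm wide, at 120 degrees round the axis; they move together with the sleeve, inwards and slightly up as it closes. Origin on the chuck axis near the nose
- jaw2: second chuck jaw, as jaw1
- jaw3: third chuck jaw, as jaw1
- setter_worn: worn nut setter with a rust-brown head and no band, clamped in the chuck at the start. Like every setter it is 64 mm long: round 10 mm shank 37 mm long below, head 18 mm diameter and 27 mm tall above; 75 g. Origin at the foot of the shank, z along it to the head
- setter_new: new nut setter: bright steel head with a blue band; same sizes, origin and axes as the worn one. Stands head up in one of the three holes of the bit block
- setter_yellow: spare nut setter with a yellow band in the bit block; leave it
- setter_green: spare nut setter with a green band in the bit block; leave it
- bit_block: wooden block 140 x 60 x 42 mm, fixed, origin under its centre; three holes 13 mm wide and 36 mm deep in a row along its x, at -46, 0 and 46 mm. The setters in it stand with their feet 6 mm above the bench, heads from 43 to 70 mm above the bench
- scrap_tub: round red open tub, 104 mm across the rim, 62 mm tall, loose; origin under its centre
- charger: black and grey three-bay battery charger, fixed. Origin on the bench under the middle of the row of bays, which runs along its y; z up. Bay walls 46 mm tall, each bay 62 mm (x) by 90 mm (y) inside; a 40 mm tall grey housing lies along the +x side
- bay1 (a point): centre of charger bay 1 at the height of the underside of a pack that is fully home (20 mm above the bench; the bay walls reach 26 mm above this point). Axes as the charger. The sprung contact block on the bay floor holds a pack 8 mm proud until it is pressed down with about 15 N; it then stays down
- bay2 (a point): centre of charger bay 2 at the height of the underside of a pack that is fully home (20 mm above the bench; the bay walls reach 26 mm above this point). Axes as the charger. The sprung contact block on the bay floor holds a pack 8 mm proud until it is pressed down with about 15 N; it then stays down
- bay3 (a point): centre of charger bay 3 at the height of the underside of a pack that is fully home (20 mm above the bench; the bay walls reach 26 mm above this point). Axes as the charger. The sprung contact block on the bay floor holds a pack 8 mm proud until it is pressed down with about 15 N; it then stays down
- pack1: battery pack, dark block 56 mm (x) by 84 mm (y) by 70 mm tall with a grey band and red side buttons, about 250 g; origin under its centre, z up; either way round fits a bay, its 84 mm side along the charger's y. It may be absent
- pack2: battery pack, dark block 56 mm (x) by 84 mm (y) by 70 mm tall with a grey band and red side buttons, about 250 g; origin under its centre, z up; either way round fits a bay, its 84 mm side along the charger's y. It may be absent
- pack3: battery pack, dark block 56 mm (x) by 84 mm (y) by 70 mm tall with a grey band and red side buttons, about 250 g; origin under its centre, z up; either way round fits a bay, its 84 mm side along the charger's y. It may be absent
- bolt_box: small cardboard box of bolts, 130 x 100 x 55 mm; bystander
- spanner: steel spanner, 190 mm; bystander
- tape_roll: roll of brown packing tape, 104 mm across; bystander
- scanner: pale grey barcode scanner, about 130 x 62 x 70 mm; bystander
There are look-alikes about, which are no part of the job. Leave any pink or purple look-alike of the pack2 alone.

How it is judged:
By the outcome, as a careful person would: the job done as asked, in the order asked, and still so for the second after the job is handed in, with the robot touching nothing.
Of pack1, pack2, pack3 only 1 to 3 are there at a start; the rules pass over those that are not, and their reading is None.
At some moment in a run one of pack1, pack2, pack3 may be knocked a few centimetres aside while the robot is not near it.
It also fails if it takes over 210 s, if anything falls off the work surface, if the arm or the gripper's body presses on something with over 40 N, if the wrist force passes 120 N, or if a joint passes its speed limit or range.

## Working session

There is one attempt and no reset: what is moved stays moved. The work goes in short steps, Python scripts to look and compute and a shell command to move; the robot and the scene stay as the last step left them, time stands still between calls to the robot, and variables do not carry over. Pictures are saved under pics/ and viewed, and the job is handed in when it is done.

```bash
ls; mkdir -p pics; python3 - <<'E'
from station import robot
import cv2
s=robot.read_state();print({k:s[k] for k in('t','tcp_pos','tcp_rot','force','grip_width')})
for n in('top','side'):
    f=robot.grab_frame(n)
    cv2.imwrite(f'pics/{n}0.png',cv2.resize(f['frame'][:,:,::-1],(800,600)))
    print(n,f['fx'],f['fy'],f['cx'],f['cy'],f['origin'],f['rotation'],[k for k in f])
E
```

```text
pics
{'t': 0.0, 'tcp_pos': array([ 184.41201611, -622.65530888,  204.352792  ]), 'tcp_rot': array([[ 9.58884948e-01,  2.83795008e-01, -2.25088888e-04],
       [ 2.83794904e-01, -9.58883070e-01,  1.92625302e-03],
       [ 3.30827068e-04, -1.91093411e-03, -9.99998119e-01]]), 'force': array([-0.65698066, -0.17837499, -0.41577759]), 'grip_width': 94.38452588657212}
top 443.58298908357295 443.58298908357295 257.73135682603515 190.30397843940528 [ 428.06216968   24.85874014 1230.41785748] [[ 0.02365971  0.99521923 -0.0947571 ]
 [-0.99967833  0.0244183   0.00685401]
 [ 0.00913505  0.09456445  0.99547683]] ['frame', 'z_map', 'fx', 'fy', 'cx', 'cy', 'origin', 'rotation', 'shot']
side 390.7856167679449 390.7856167679449 247.82213139661548 198.40549264846038 [366.33570071 626.46984942 810.72417707] [[-0.95964931  0.20888619 -0.18825449]
 [-0.28115841 -0.70130802  0.65507024]
 [ 0.00481074  0.68156704  0.73173987]] ['frame', 'z_map', 'fx', 'fy', 'cx', 'cy', 'origin', 'rotation', 'shot']
```

View pics/top0.png

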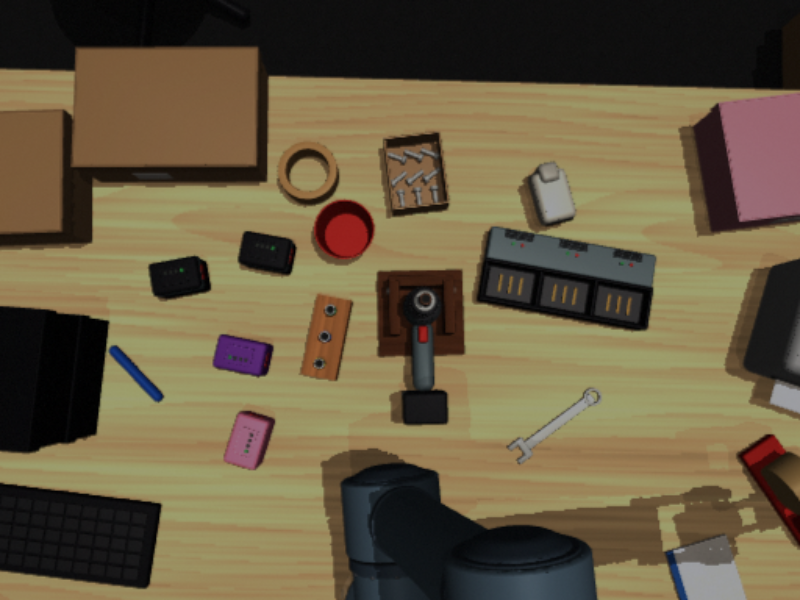

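View pics/side0.png

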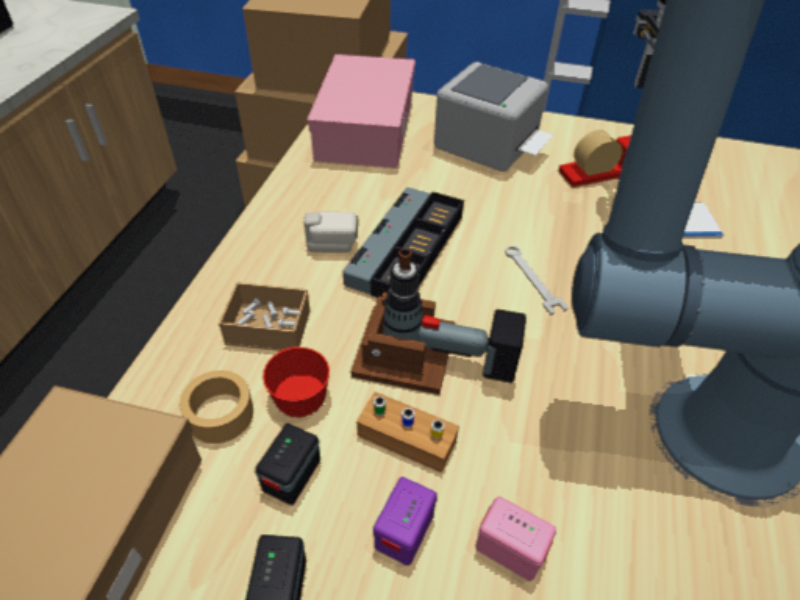

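```bash
cat > h.py <<'E'
from station import robot
import numpy as np, cv2
def proj_inv(f,u,v,z,T=None):
    p=np.array([(u-f['cx'])/f['fx']*z,-(v-f['cy'])/f['fy']*z,-z])
    R,o=(f['rotation'],f['origin']) if T is None else T
    return R@p+o
def cloud(f,m,T=None):
    m=m&(f['z_map']>0); v,u=np.nonzero(m); z=f['z_map'][v,u]
    P=np.stack([(u-f['cx'])/f['fx']*z,-(v-f['cy'])/f['fy']*z,-z],1)
    R,o=(f['rotation'],f['origin']) if T is None else T
    return P@np.asarray(R).T+o
def wrist():
    s=robot.read_state(); f=robot.grab_frame('wrist'); H=np.array(f['hand_eye'])
    R=np.array(s['tcp_rot']);o=np.array(s['tcp_pos'])
    return f,(R@H[:3,:3],R@H[:3,3]+o),s
def rect(P):
    (c,wh,a)=cv2.minAreaRect(P[:,:2].astype(np.float32)); return np.round(c,1),np.round(wh,1),round(a,1)
def pix(f,P,T=None):
    R,o=(f['rotation'],f['origin']) if T is None else T
    q=np.asarray(R).T@(np.asarray(P)-o); return q[0]/-q[2]*f['fx']+f['cx'],-q[1]/-q[2]*f['fy']+f['cy']
E
python3 - <<'E'
from h import *
for n in('top','side'):
    f=robot.grab_frame(n)
    for name in('drill','chuck_sleeve','setter_worn','setter_new','bit_block','scrap_tub','charger','pack1'):
        for d in robot.masks_of(f,name):
            if d['confidence']<.3: continue
            P=cloud(f,d['region']); 
            if len(P)<5: continue
            zt=np.percentile(P[:,2],97); Q=P[P[:,2]>zt-6]
            col=f['frame'][d['region']].mean(0).astype(int)
            print(n,name,round(d['confidence'],2),np.round(d['box']),'n',len(P),'ztop',zt.round(1),'z50',np.median(P[:,2]).round(1),'rect',rect(Q),col)
E
```

```text
top drill 0.82 [239. 172. 295. 271.] n 3755 ztop 190.3 z50 74.5 rect (array([523. , -14.2]), array([39.4, 40.5]), 38.5) [46 31 25]
top drill 0.63 [305. 146. 421. 210.] n 5427 ztop 46.3 z50 36.4 rect (array([ 582.8, -268.2]), array([294.1, 131.3]), 81.1) [52 53 51]
top drill 0.59 [199. 126. 239. 166.] n 1106 ztop 62.1 z50 6.2 rect (array([657.3, 121.6]), array([95.9, 98.9]), 46.4) [108  21  19]
top chuck_sleeve 0.56 [ 92. 167. 135. 189.] n 836 ztop 73.5 z50 68.4 rect (array([565.9, 403.3]), array([53.6, 81.5]), 12.2) [17 16 15]
top chuck_sleeve 0.41 [260. 183. 282. 204.] n 163 ztop 194.3 z50 189.0 rect (array([522.8, -13.7]), array([40.3, 37.8]), 1.0) [30 29 29]
top setter_worn 0.63 [268. 187. 275. 196.] n 65 ztop 226.7 z50 223.2 rect (array([523.1, -13.5]), array([14.3, 15.9]), 0.8) [49 41 36]
top setter_worn 0.4 [151. 147. 188. 173.] n 814 ztop 73.7 z50 68.4 rect (array([612.5, 254.8]), array([81.6, 55.1]), 81.3) [23 21 19]
top setter_new 0.57 [202. 213. 211. 218.] n 40 ztop 73.3 z50 68.7 rect (array([470.6, 147.7]), array([15.1, 14.6]), 44.7) [64 62 62]
top setter_new 0.38 [300. 14
[... 2778 characters left out ...]
y([297.7, 131. ]), 81.0) [74 78 77]
side charger 0.51 [193. 138. 226. 164.] n 834 ztop 74.8 z50 60.2 rect (array([ 734.5, -234.5]), array([91.8, 42.1]), 11.9) [151 148 138]
side pack1 0.73 [305. 318. 356. 374.] n 1721 ztop 71.6 z50 68.1 rect (array([297.1, 271.8]), array([55.2, 82.7]), 75.5) [182 126 147]
side pack1 0.71 [239. 304. 281. 361.] n 1504 ztop 71.9 z50 68.6 rect (array([438.7, 289.4]), array([81.4, 54.7]), 78.7) [124  68 146]
side pack1 0.7 [162. 272. 203. 324.] n 1470 ztop 72.1 z50 68.1 rect (array([615.9, 256.1]), array([82.3, 55.5]), 80.0) [49 46 46]
side pack1 0.6 [160. 345. 195. 384.] n 1346 ztop 72.3 z50 69.5 rect (array([569.6, 402. ]), array([54. , 76.7]), 13.3) [54 55 55]
```

```bash
python3 - <<'E'
from h import *
f=robot.grab_frame('side'); a=f['frame'][245:310,222:302,::-1]
b=f['frame'][150:210,235:285,::-1]
a=cv2.resize(a,(480,390),interpolation=cv2.INTER_CUBIC);b=cv2.resize(b,(300,390),interpolation=cv2.INTER_CUBIC)
cv2.imwrite('pics/crop1.png',np.hstack([a,b]))
f,T,s=wrist(); cv2.imwrite('pics/w0.png',f['frame'][:,:,::-1]); print(f['hand_eye'],f['fx'])
E
```

```text
[[ 9.96315790e-04  9.60967542e-01  2.76659340e-01  8.05484698e+01]
 [ 9.99999380e-01 -1.09480255e-03  2.01527796e-04  1.28189062e-01]
 [ 4.96549022e-04  2.76658967e-01 -9.60968038e-01 -1.79197865e+02]
 [ 0.00000000e+00  0.00000000e+00  0.00000000e+00  1.00000000e+00]] 274.99504134964775
```

View pics/crop1.png

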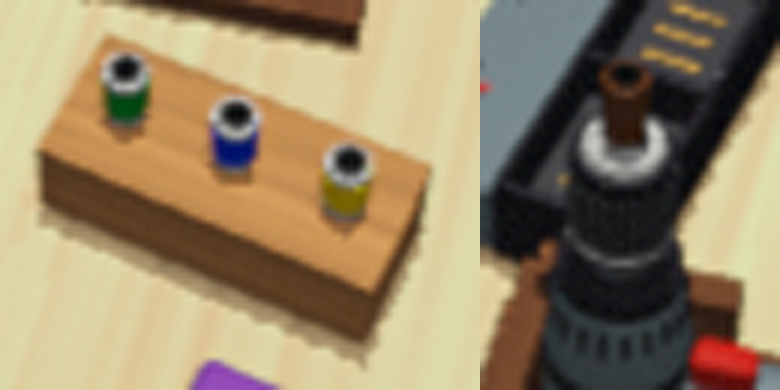

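View pics/w0.png

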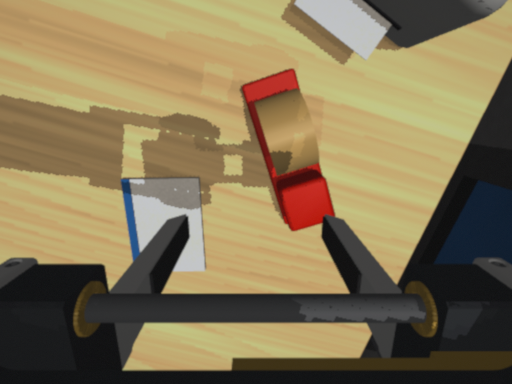

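```bash
cat > d.py <<'E'
import sys
from h import *
s=robot.read_state(); R=np.array(s['tcp_rot']); p=np.array(s['tcp_pos'])
a=[float(x) for x in sys.argv[1:5]]
yaw=np.degrees(np.arctan2(R[1,0],R[0,0])); d=R.T@(np.array(a[:3])-p)/10
turn=-((a[3]-yaw+180)%360-180) if len(a)>3 else 0
n=max(np.linalg.norm(d)/4.1, abs(turn)/7.1)
print('t',round(s['t'],2),'pos',p.round(1),'yaw',yaw.round(1),'tilt',np.round(R[:2,2],4),'F',np.round(s['force'],1),'w',round(s['grip_width'],1),'q6',np.round(s['joint_positions'],0))
print('shift cm',d.round(2),'turn',round(turn,1),'shift rows',round(np.linalg.norm(d)/4.1,1),'turn rows',round(abs(turn)/7.1,1))
E
python3 d.py 523.5 -13.2 275 -55
```

```text
t 1.1 pos [ 184.5 -623.3  205.5] yaw 16.5 tilt [ 0. -0.] F [ 0.7 -0.2  0.1] w 94.1 q6 [-83.  14.  89.   0.  77. -10.]
shift cm [ 49.82 -48.88  -6.95] turn 71.5 shift rows 17.1 turn rows 10.1
```

```bash
python3 -m inch '0 0 -3.5 0 9.4;0 0 -3.5 0 9.4;2.5 -2.45 0 0 9.4;2.5 -2.45 0 0 9.4;2.5 -2.45 0 0 9.4;2.5 -2.45 0 0 9.4;2.5 -2.45 0 0 9.4;2.5 -2.45 0 0 9.4;2.5 -2.45 0 0 9.4;2.5 -2.45 0 0 9.4;2.5 -2.45 0 0 9.4;2.5 -2.45 0 0 9.4' 60; python3 -m inch '2.5 -2.45 0 0 9.4;2.5 -2.45 0 0 9.4;2.5 -2.45 0 0 9.4;2.5 -2.45 0 0 9.4;2.5 -2.45 0 0 9.4;2.5 -2.45 0 0 9.4;2.5 -2.45 0 0 9.4;0 0 0 0 9.4'; python3 d.py 523.5 -13.2 275 -55
```

```text
t: 2.1
tcp_pos: [355.2, -315.8, 275.7]
tcp_rot: [[0.959, 0.284, 0.0], [0.284, -0.959, -0.001], [0.0, 0.001, -1.0]]
force: [0.4, 0.1, 0.0]
grip_width: 94.3
t: 2.77
tcp_pos: [475.4, -98.9, 275.7]
tcp_rot: [[0.957, 0.29, 0.001], [0.29, -0.957, 0.001], [0.001, -0.001, -1.0]]
force: [-0.1, -0.7, -0.4]
grip_width: 93.9
t 2.77 pos [475.4 -98.9 275.7] yaw 16.9 tilt [0.001  0.0014] F [-0.1 -0.7 -0.4] w 93.9 q6 [-25. -12. 108.   0.  84.  48.]
shift cm [ 7.09 -6.81  0.08] turn 71.9 shift rows 2.4 turn rows 10.1
```

```bash
python3 -m inch '2.3 -2.25 0 0 9.4;2.3 -2.25 0 0 9.4;0 0 0 0 9.4;0 0 0 0 9.4'; python3 - <<'E'
from h import *
f,T,s=wrist(); cv2.imwrite('pics/w1.png',f['frame'][:,:,::-1])
for n in('setter_worn','chuck_sleeve'):
    for d in robot.masks_of(f,n)[:2]:
        P=cloud(f,d['region'],T); zt=np.percentile(P[:,2],97);Q=P[P[:,2]>zt-5]; print(n,d['confidence'],d['box'],zt,len(P),rect(Q))
f=robot.grab_frame('top');cv2.imwrite('pics/top1.png',cv2.resize(f['frame'][:,:,::-1],(800,600)))
E
python3 d.py 523.5 -13.2 275 -55
```

```text
t: 3.1
tcp_pos: [505.3, -46.6, 275.4]
tcp_rot: [[0.958, 0.286, -0.0], [0.286, -0.958, -0.0], [-0.0, 0.0, -1.0]]
force: [-0.2, 0.4, -0.5]
grip_width: 94.3
setter_worn 0.89 [216.0, 157.1, 238.4, 187.7] 225.90566758637408 434 (array([523.7, -15.6]), array([17.6, 16.4]), 15.1)
setter_worn 0.45 [99.7, 168.8, 121.9, 186.8] 71.23377689238731 214 (array([425.9, 153.1]), array([15.4, 17.6]), 60.2)
chuck_sleeve 0.83 [206.8, 142.8, 252.4, 187.6] 192.02572788282458 692 (array([524. , -15.3]), array([40.4, 40.9]), 2.6)
chuck_sleeve 0.55 [182.8, 86.5, 295.9, 284.1] 193.0280023444272 12291 (array([523.8, -15.3]), array([40.5, 40.9]), 3.1)
t 3.3 pos [504.8 -48.1 275.5] yaw 16.4 tilt [-0.     -0.0003] F [-0.3 -0.9  0.4] w 94.2 q6 [-18.  -9. 105.  -0.  83.  55.]
shift cm [ 2.78 -2.82  0.05] turn 71.4 shift rows 1.0 turn rows 10.1
```

View pics/w1.png

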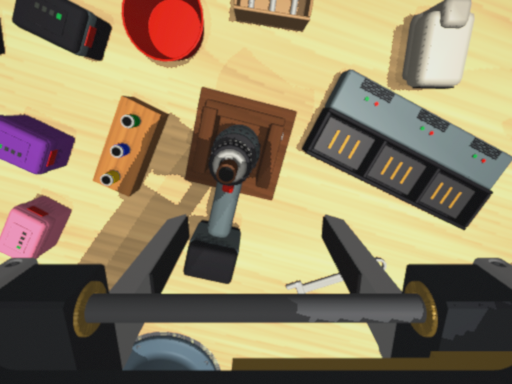

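View pics/top1.png

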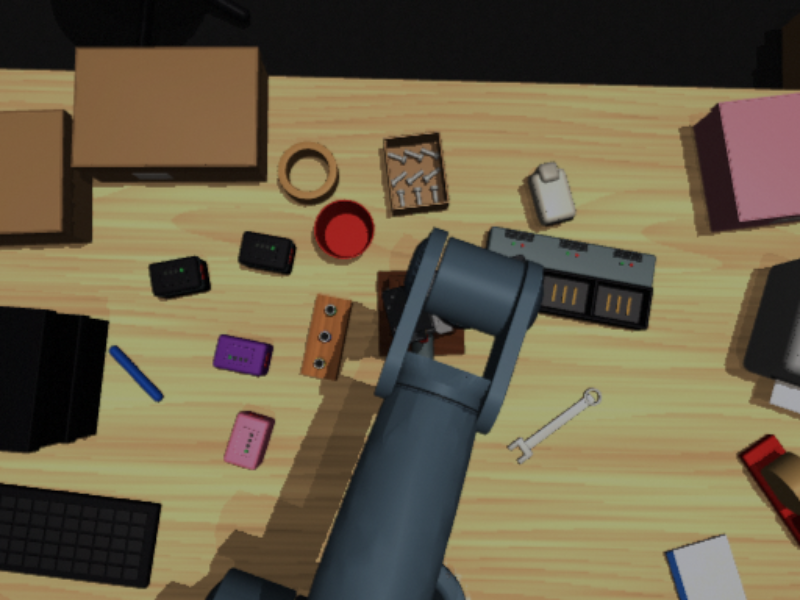

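```bash
python3 -m inch '2.7 -2.75 0 0 9.4;0 0 0 7.1 9.4;0 0 0 7.1 9.4;0 0 0 7.1 9.4;0 0 0 7.1 9.4;0 0 0 7.1 9.4;0 0 0 7.1 9.4;0 0 0 7.1 9.4;0 0 0 7.1 9.4;0 0 0 7.1 9.4;0 0 0 7.1 9.4;0 0 0 0 9.4'; python3 d.py 523.5 -14 167 -55;python3 -m inch '0 0 0 0 9.4';python3 d.py 523.5 -14 167 -55
```

```text
t: 4.3
tcp_pos: [523.0, -14.1, 275.5]
tcp_rot: [[0.577, -0.816, 0.0], [-0.816, -0.577, -0.0], [0.0, 0.0, -1.0]]
force: [-0.0, 0.2, -0.7]
grip_width: 93.8
t 4.3 pos [523.  -14.1 275.5] yaw -54.7 tilt [ 0.0001 -0.0002] F [-0.   0.2 -0.7] w 93.8 q6 [-14.  -6. 103.  -0.  83. 131.]
shift cm [ 0.02 -0.05 10.85] turn 0.3 shift rows 2.6 turn rows 0.0
t: 4.38
tcp_pos: [523.0, -13.9, 275.5]
tcp_rot: [[0.582, -0.813, 0.0], [-0.813, -0.582, -0.0], [0.0, 0.0, -1.0]]
force: [-0.6, -0.6, -0.3]
grip_width: 93.9
t 4.38 pos [523.  -13.9 275.5] yaw -54.4 tilt [ 0.0001 -0.0001] F [-0.6 -0.6 -0.3] w 93.9 q6 [-14.  -6. 103.  -0.  83. 130.]
shift cm [ 0.04 -0.03 10.85] turn 0.6 shift rows 2.6 turn rows 0.1
```

```bash
python3 -m inch '0 0 2.7 0 9.4;0 0 2.7 0 9.4;0 0 2.7 0 9.4;0 0 2.7 0 9.4;0 0 0 0 9.4;0 0 0 0 4;0 0 0 0 3.8;0 0 0 0 3.8;0 0 0 0 3.8;0 0 0 0 3.8;0 0 0 0 3.8;0 0 0 0 3.8' 60; python3 d.py 523.5 -14 167 -55
```

```text
t: 5.38
tcp_pos: [523.5, -13.1, 168.0]
tcp_rot: [[0.581, -0.814, 0.001], [-0.814, -0.581, -0.0], [0.001, -0.001, -1.0]]
force: [-1.2, -0.0, 0.6]
grip_width: 50.8
t 5.38 pos [523.5 -13.1 168. ] yaw -54.5 tilt [ 0.0008 -0.0002] F [-1.2 -0.   0.6] w 50.8 q6 [-14.  -1. 110.  -0.  71. 131.]
shift cm [0.08 0.05 0.1 ] turn 0.5 shift rows 0.0 turn rows 0.1
```

```bash
python3 -m inch '0 0 0 0 3.8;0 0 0 0 3.8;0 0 0 0 3.8;0 0 0 0 3.8'; python3 -m inch '0 0 0 -5 3.8;0 0 0 -7 3.8;0 0 0 -7 3.8;0 0 0 -7 3.8;0 0 0 0 3.8'; python3 -c "
from station import robot;print(robot.read_state()['torque'])"
```

```text
t: 5.72
tcp_pos: [522.4, -13.7, 167.6]
tcp_rot: [[0.581, -0.814, -0.003], [-0.814, -0.581, -0.002], [-0.0, 0.003, -1.0]]
force: [-4.8, -2.6, 3.0]
grip_width: 40.8
t: 6.13
tcp_pos: [522.0, -14.2, 167.6]
tcp_rot: [[0.881, -0.473, -0.004], [-0.473, -0.881, -0.003], [-0.002, 0.004, -1.0]]
force: [-6.5, -4.2, 5.3]
grip_width: 40.5
[-0.69839559  1.17214342  0.21413408]
```

```bash
python3 -m inch '-0.05 0.11 0 -7 3.8;0 0 0 -7 3.8;0 0 0 -7 3.8;0 0 0 -7 3.8;0 0 0 -7 3.8;0 0 0 -7 3.8;0 0 0 -7 3.8;0 0 0 -7 3.8;0 0 0 -7 3.8;0 0 0 -7 3.8;0 0 0 -7 3.8;0 0 0 0 3.8'; python3 -c "
from station import robot;print(robot.read_state()['torque'])"; python3 d.py 522 -14.5 167 150
```

```text
t: 7.13
tcp_pos: [522.3, -16.0, 167.6]
tcp_rot: [[0.66, 0.752, -0.0], [0.752, -0.66, -0.005], [-0.004, 0.003, -1.0]]
force: [-1.3, -6.9, -0.6]
grip_width: 40.9
[-1.45142586  0.17222344  0.24864612]
t 7.13 pos [522.3 -16.  167.6] yaw 48.7 tilt [-0.     -0.0048] F [-1.3 -6.9 -0.6] w 40.9 q6 [-14.  -1. 110.  -0.  71.  27.]
shift cm [ 0.09 -0.12  0.06] turn -101.3 shift rows 0.0 turn rows 14.3
```

```bash
python3 -m inch '-0.07 0.07 0 -7 3.8;0 0 0 -7 3.8;0 0 0 -7 3.8;0 0 0 -7 3.8;0 0 0 -7 3.8;0 0 0 -7 3.8;0 0 0 -7 3.8;0 0 0 0 3.8'; python3 -c "
from station import robot;print(robot.read_state()['torque'])"; python3 d.py 522 -14.5 167 150
```

```text
t: 7.8
tcp_pos: [523.5, -16.3, 167.7]
tcp_rot: [[-0.134, 0.991, 0.003], [0.991, 0.134, -0.003], [-0.004, 0.003, -1.0]]
force: [3.4, -5.8, -2.2]
grip_width: 40.6
[-1.03955605 -0.75258211  0.16152861]
t 7.8 pos [523.5 -16.3 167.7] yaw 97.7 tilt [ 0.0033 -0.0033] F [ 3.4 -5.8 -2.2] w 40.6 q6 [-14.  -1. 110.  -0.  71. -22.]
shift cm [ 0.2  -0.12  0.07] turn -52.3 shift rows 0.1 turn rows 7.4
```

```bash
python3 -m inch '0 0 0 -7 3.8;0 0 0 -7 3.8;0 0 0 -7 3.8;0 0 0 -7 3.8;0 0 0 0 3.8;0 0 0 0 3.8'; python3 -c "
from station import robot;print(robot.read_state()['torque'])"; python3 d.py 522 -14.5 167 150
```

```text
t: 8.3
tcp_pos: [524.1, -16.1, 167.7]
tcp_rot: [[-0.581, 0.814, 0.005], [0.814, 0.581, -0.003], [-0.005, 0.003, -1.0]]
force: [6.1, -4.6, -4.5]
grip_width: 40.3
[-0.7670007  -1.27132474  0.21971018]
t 8.3 pos [524.1 -16.1 167.7] yaw 125.5 tilt [ 0.0051 -0.0028] F [ 6.1 -4.6 -4.5] w 40.3 q6 [-14.  -1. 110.  -0.  71. -50.]
shift cm [ 0.25 -0.08  0.06] turn -24.5 shift rows 0.1 turn rows 3.4
```

```bash
python3 -m inch '0 0 0 0 5;0 0 0 0 7;0 0 0 0 7;0 0 0 0 7;0 0 -1.7 0 7;0 0 -1.7 0 7;0 0 0 0 7;0 0 0 0 7'; python3 d.py 523.2 -15 201 125; python3 - <<'E'
from h import *
f,T,s=wrist(); cv2.imwrite('pics/w2.png',f['frame'][:,:,::-1])
for n in('setter_worn','chuck_sleeve'):
    for d in robot.masks_of(f,n)[:2]:
        P=cloud(f,d['region'],T); zt=np.percentile(P[:,2],97);Q=P[P[:,2]>zt-5]; print(n,d['confidence'],d['box'],zt,len(P),rect(Q))
E
```

```text
t: 8.97
tcp_pos: [522.8, -14.8, 202.1]
tcp_rot: [[-0.581, 0.814, 0.002], [0.814, 0.581, -0.0], [-0.001, 0.001, -1.0]]
force: [0.2, -0.1, -0.8]
grip_width: 69.9
t 8.97 pos [522.8 -14.8 202.1] yaw 125.5 tilt [ 0.0019 -0.0004] F [ 0.2 -0.1 -0.8] w 69.9 q6 [-14.  -3. 108.   0.  75. -50.]
shift cm [-0.04  0.02  0.11] turn 0.5 shift rows 0.0 turn rows 0.1
setter_worn 0.88 [238.8, 207.3, 271.9, 255.7] 225.77366276360135 974 (array([522.8, -14.2]), array([17.2, 17.4]), 84.2)
setter_worn 0.63 [361.1, 101.6, 456.6, 190.9] 62.11703813967737 6711 (array([654.8, 121.2]), array([103.3, 101.6]), 35.5)
```

View pics/w2.png

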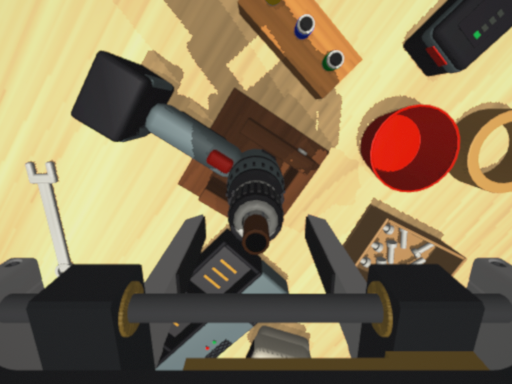

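```bash
python3 -m inch '0 0 0.1 0 4;0 0 0 0 1.4;0 0 0 0 1.4;0 0 0 0 1.4;0 0 0 0 1.4;0 0 0 0 1.4;0 0 0 0 1.4;0 0 0 0 1.4;0 0 0 0 1.4' 40; python3 -m inch '0 0 0 0 1.4;0 0 -1 0 1.4;0 0 -1 0 1.4;0 0 0 0 1.4' ;python3 d.py 655.5 121.4 270 125
```

```text
t: 9.87
tcp_pos: [522.3, -14.8, 200.5]
tcp_rot: [[-0.581, 0.814, 0.0], [0.814, 0.581, -0.0], [-0.0, 0.0, -1.0]]
force: [0.3, -0.6, 0.1]
grip_width: 17.1
t: 10.2
tcp_pos: [523.8, -15.1, 223.5]
tcp_rot: [[-0.581, 0.814, 0.005], [0.814, 0.581, -0.001], [-0.004, 0.003, -1.0]]
force: [-0.0, 0.4, -0.0]
grip_width: 17.2
t 10.2 pos [523.8 -15.1 223.5] yaw 125.5 tilt [ 0.0046 -0.0011] F [-0.   0.4 -0. ] w 17.2 q6 [-14.  -4. 107.   0.  77. -50.]
shift cm [ 3.45 18.66 -4.6 ] turn 0.5 shift rows 4.8 turn rows 0.1
```

```bash
python3 -m inch '0 0 -3 0 1.4;0 0 -1.6 0 1.4;0.6 3.1 0 0 1.4;0.6 3.1 0 0 1.4;0.6 3.1 0 0 1.4;0.6 3.1 0 0 1.4;0.6 3.1 0 0 1.4;0.6 3.1 0 0 1.4;0 0 0 0 1.4;0 0 0 0 1.4' ;python3 d.py 655.5 121.4 80 125
```

```text
t: 11.03
tcp_pos: [653.2, 123.5, 266.0]
tcp_rot: [[-0.582, 0.813, -0.001], [0.813, 0.582, -0.0], [0.0, -0.001, -1.0]]
force: [-0.7, 0.3, -0.3]
grip_width: 17.5
t 11.03 pos [653.2 123.5 266. ] yaw 125.6 tilt [-0.0008 -0.0003] F [-0.7  0.3 -0.3] w 17.5 q6 [  1.  14.  83.  -0.  83. -35.]
shift cm [-0.3   0.08 18.6 ] turn 0.6 shift rows 4.5 turn rows 0.1
```

```bash
python3 -m inch '-0.3 0.1 3.6 0 1.4;0 0 3.6 0 1.4;0 0 3.6 0 1.4;0 0 3.6 0 1.4;0 0 3.6 0 1.4;0 0 0.5 0 1.4;0 0 0 0 1.4;0 0 0 0 3;0 0 0 0 3;0 0 0 0 3;0 0 0 0 3' ;python3 d.py 471.5 147.5 200 10; python3 -m inch '0 0 -4 0 3;0 0 -4 0 3;0 0 -4 0 5;0 0 -2 0 5;0 0 0 0 5';python3 - <<'E'
from h import *
f,T,s=wrist(); cv2.imwrite('pics/w3.png',f['frame'][:,:,::-1])
E
python3 d.py 471.5 147.5 210 170.5
```

```text
t: 11.95
tcp_pos: [657.0, 120.7, 84.3]
tcp_rot: [[-0.581, 0.814, 0.004], [0.814, 0.581, 0.0], [-0.003, 0.004, -1.0]]
force: [0.0, -0.2, -0.3]
grip_width: 30.3
t 11.95 pos [657.  120.7  84.3] yaw 125.5 tilt [0.0044 0.    ] F [ 0.  -0.2 -0.3] w 30.3 q6 [  1.  23.  91.  -0.  65. -35.]
shift cm [ 12.93 -13.51 -11.66] turn 115.5 shift rows 5.4 turn rows 16.3
t: 12.37
tcp_pos: [659.2, 120.9, 230.6]
tcp_rot: [[-0.581, 0.814, 0.014], [0.814, 0.581, 0.0], [-0.008, 0.012, -1.0]]
force: [1.6, -0.9, 0.4]
grip_width: 47.0
t 12.42 pos [657.6 120.8 226.6] yaw 125.5 tilt [0.0085 0.0001] F [-0.6 -0.5  0. ] w 49.2 q6 [  1.  15.  86.  -0.  79. -35.]
shift cm [ 12.99 -13.61   1.5 ] turn -45.0 shift rows 4.6 turn rows 6.3
```

View pics/w3.png

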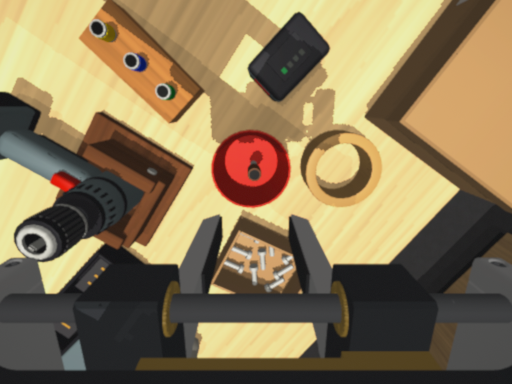

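```bash
python3 -m inch '2.2 -2.25 0 0 5;2.2 -2.25 0 0 5;2.2 -2.25 0 0 5;2.2 -2.25 0 0 5;2.2 -2.25 0 0 5;2.2 -2.25 0 0 5;0 0 0 -7 5;0 0 0 -7 5;0 0 0 -7 5;0 0 0 -7 5;0 0 0 -7 5;0 0 0 -7 5';python3 -m inch '0 0 3.5 -3 5;0 0 3.5 0 5;0 0 2 0 5;0 0 0 0 5;0 0 0 0 5';python3 - <<'E'
from h import *
f,T,s=wrist(); cv2.imwrite('pics/w4.png',f['frame'][:,:,::-1])
for n in('setter_new','bit_block'):
    for d in robot.masks_of(f,n)[:4]:
        P=cloud(f,d['region'],T); zt=np.percentile(P[:,2],97);Q=P[P[:,2]>zt-5]; print(n,d['confidence'],d['box'],zt,len(P),rect(Q))
E
python3 d.py 471.5 147.5 47 170.5
```

```text
t: 13.42
tcp_pos: [467.8, 149.7, 219.8]
tcp_rot: [[-0.978, 0.211, -0.003], [0.211, 0.978, -0.0], [0.003, -0.001, -1.0]]
force: [-0.2, 0.4, -0.3]
grip_width: 50.1
t: 13.83
tcp_pos: [467.3, 149.7, 129.8]
tcp_rot: [[-0.986, 0.165, -0.004], [0.165, 0.986, -0.0], [0.004, -0.001, -1.0]]
force: [0.4, 0.3, -0.2]
grip_width: 49.9
setter_new 0.64 [243.4, 183.7, 262.8, 212.1] 70.90162203567895 394 (array([469.2, 147.7]), array([17., 17.]), 8.2)
bit_block 0.61 [222.4, 122.1, 287.8, 259.6] 43.3395139059742 6971 (array([470.4, 147.4]), array([ 60.1, 139.9]), 80.4)
bit_block 0.32 [240.4, 140.3, 264.9, 162.7] 71.25199492551383 385 (array([424.1, 155. ]), array([17.6, 16.7]), 80.2)
t 13.98 pos [470.1 149.9 133.2] yaw 170.5 tilt [0.003  0.0002] F [ 0.9 -0.4  0.6] w 49.9 q6 [  4.  -3. 115.  -0.  67. -76.]
shift cm [-0.15 -0.22  8.62] turn -0.0 shift rows 2.1 turn rows 0.0
```

View pics/w4.png

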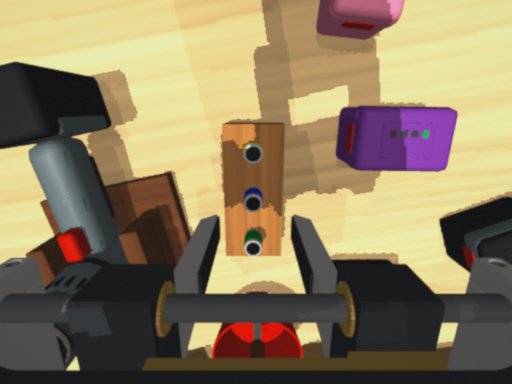

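```bash
python3 -m inch '0 -0.2 0 0 5;0 0 0 0 5;0 0 0 0 5;0 0 0 0 5';python3 - <<'E'
from h import *
f,T,s=wrist()
for n in('setter_new','bit_block'):
    for d in robot.masks_of(f,n)[:2]:
        P=cloud(f,d['region'],T); zt=np.percentile(P[:,2],97);Q=P[P[:,2]>zt-5]; print(n,d['confidence'],d['box'],zt,len(P),rect(Q))
E
python3 d.py 471 147.6 47 170.5
```

```text
t: 14.32
tcp_pos: [468.9, 147.8, 132.1]
tcp_rot: [[-0.986, 0.165, 0.001], [0.165, 0.986, 0.0], [-0.001, 0.0, -1.0]]
force: [0.7, -0.1, -0.2]
grip_width: 49.9
setter_new 0.98 [243.6, 183.4, 265.0, 209.9] 71.04116224335215 383 (array([469.9, 148.1]), array([15.8, 17.5]), 80.7)
setter_new 0.54 [329.2, 254.8, 396.2, 268.4] 235.01904235553164 589 (array([441.3, 187.6]), array([17.2,  1.9]), 84.9)
bit_block 0.72 [331.0, 254.3, 392.8, 266.9] 234.3060348945663 532 (array([440.4, 181.9]), array([1.9, 5.6]), 3.3)
bit_block 0.63 [223.6, 121.0, 287.1, 254.1] 43.199965561722024 6700 (array([470.3, 147.5]), array([ 60.2, 140.5]), 80.4)
t 14.47 pos [468.6 147.8 131.6] yaw 170.5 tilt [0.0002 0.    ] F [-0.4  0.4 -0.6] w 50.1 q6 [  4.  -3. 116.  -0.  67. -76.]
shift cm [-0.24  0.02  8.46] turn -0.0 shift rows 2.1 turn rows 0.0
```

```bash
python3 -m inch '-0.2 0 2 0 5;0 0 2.5 0 5;0 0 2 0 5;0 0 1.2 0 5;0 0 0.7 0 5;0 0 0 0 5;0 0 0 0 5';python3 d.py 470.5 147.6 47 170.5
```

```text
t: 15.05
tcp_pos: [470.7, 147.5, 47.7]
tcp_rot: [[-0.986, 0.165, 0.0], [0.165, 0.986, 0.0], [-0.0, 0.0, -1.0]]
force: [0.7, 0.5, 0.8]
grip_width: 49.7
t 15.05 pos [470.7 147.5  47.7] yaw 170.5 tilt [0.0001 0.    ] F [0.7 0.5 0.8] w 49.7 q6 [  4.   5. 118.   0.  57. -76.]
shift cm [0.03 0.   0.07] turn -0.0 shift rows 0.0 turn rows 0.0
```

```bash
python3 -m inch '0 0 0.1 0 3;0 0 0 0 1.4;0 0 0 0 1.4;0 0 0 0 1.4;0 0 0 0 1.4;0 0 0 0 1.4;0 0 0 0 1.4;0 0 0 0 1.4' 40;python3 d.py 470.5 147.6 47 170.5; python3 -m inch '0 0 -1 0 1.4;0 0 -2 0 1.4;0 0 -4 0 1.4;0 0 -4 0 1.4;0 0 -4 0 1.4;0 0 -4 0 1.4;0 0 -4 0 1.4;0 0 0 0 1.4;0 0 0 0 1.4'; python3 d.py 522.8 -14.6 265 170.5
```

```text
t: 15.72
tcp_pos: [470.8, 147.5, 46.8]
tcp_rot: [[-0.986, 0.165, 0.001], [0.165, 0.986, 0.0], [-0.001, 0.0, -1.0]]
force: [-0.0, 0.7, 2.8]
grip_width: 17.0
t 15.72 pos [470.8 147.5  46.8] yaw 170.5 tilt [0.0005 0.    ] F [-0.   0.7  2.8] w 17.0 q6 [  4.   5. 118.  -0.  57. -76.]
shift cm [ 0.03  0.01 -0.02] turn -0.0 shift rows 0.0 turn rows 0.0
t: 16.47
tcp_pos: [471.7, 147.6, 279.7]
tcp_rot: [[-0.986, 0.165, 0.006], [0.165, 0.986, 0.0], [-0.006, 0.001, -1.0]]
force: [-0.7, 0.3, -1.3]
grip_width: 17.2
t 16.47 pos [471.7 147.6 279.7] yaw 170.5 tilt [0.0059 0.0005] F [-0.7  0.3 -1.3] w 17.2 q6 [  4. -11. 107.   0.  84. -76.]
shift cm [ -7.71 -15.16   1.49] turn -0.0 shift rows 4.2 turn rows 0.0
```

```bash
python3 -m inch '-1.5 -3 0 0 1.4;-1.5 -3 0 0 1.4;-1.5 -3 0 0 1.4;-1.5 -3 0 0 1.4;-1.5 -3 0 0 1.4;0 0 0 0 1.4;0 0 0 0 1.4;0 0 0 0 1.4'; python3 d.py 522.8 -14.6 245 170.5; python3 - <<'E'
from h import *
f=robot.grab_frame('side');cv2.imwrite('pics/s5.png',cv2.resize(f['frame'][110:220,190:330,::-1],(700,550),interpolation=cv2.INTER_CUBIC))
f,T,s=wrist(); cv2.imwrite('pics/w5.png',f['frame'][:,:,::-1])
for n in('setter_new','chuck_sleeve'):
    for d in robot.masks_of(f,n)[:2]:
        P=cloud(f,d['region'],T); zt=np.percentile(P[:,2],97);Q=P[P[:,2]>zt-5]; print(n,d['confidence'],d['box'],zt,len(P),rect(Q))
E
python3 d.py 522.8 -14.6 245 170.5
```

```text
t: 17.13
tcp_pos: [518.7, -12.3, 274.6]
tcp_rot: [[-0.986, 0.165, -0.003], [0.165, 0.986, 0.001], [0.004, 0.001, -1.0]]
force: [-0.3, 0.9, -1.3]
grip_width: 17.4
t 17.13 pos [518.7 -12.3 274.6] yaw 170.5 tilt [-0.0034  0.0012] F [-0.3  0.9 -1.3] w 17.4 q6 [-14.  -7. 104.   0.  83. -94.]
shift cm [-0.46 -0.16  2.96] turn -0.0 shift rows 0.7 turn rows 0.0
setter_new 0.85 [240.2, 202.2, 270.8, 252.0] 299.09812103741524 1088 (array([518.3, -11.6]), array([17.2, 18.1]), 80.6)
chuck_sleeve 0.91 [232.8, 169.1, 273.9, 217.7] 192.06191875318598 623 (array([520.9, -13.6]), array([39.4, 38.4]), 87.2)
t 17.33 pos [519.3 -11.7 276.1] yaw 170.6 tilt [-0.0006  0.0003] F [ 0.7  0.2 -0.7] w 17.1 q6 [-14.  -7. 104.   0.  83. -94.]
shift cm [-0.4  -0.23  3.11] turn 0.1 shift rows 0.8 turn rows 0.0
```

View pics/s5.png

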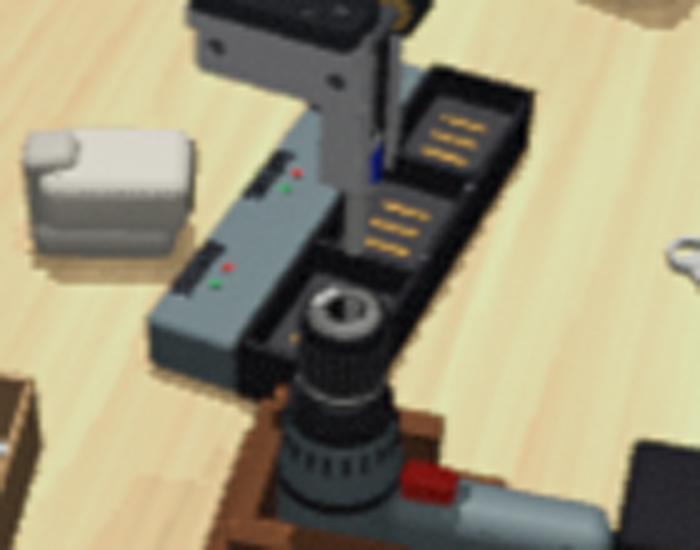

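View pics/w5.png

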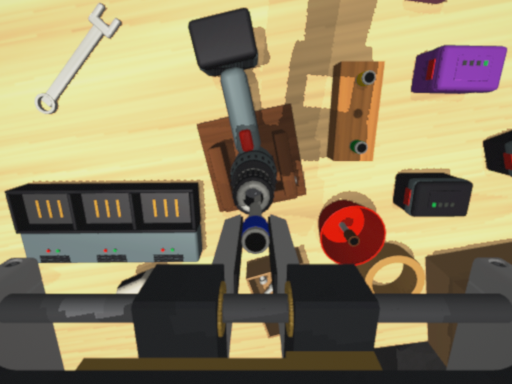

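```bash
python3 -m inch '-0.35 -0.22 1.5 0 1.4;0 0 1.5 0 1.4;0 0 0 0 1.4;0 0 0 0 1.4;0 0 0 0 1.4;0 0 0 0 1.4'; python3 - <<'E'
from h import *
for i in range(2):
    f,T,s=wrist();print(s['tcp_pos'])
    for n in('setter_new','chuck_sleeve'):
        for d in robot.masks_of(f,n)[:1]:
            P=cloud(f,d['region'],T); zt=np.percentile(P[:,2],97);Q=P[P[:,2]>zt-5]; print(n,d['confidence'],d['box'],zt,len(P),rect(Q))
cv2.imwrite('pics/w6.png',cv2.resize(f['frame'][130:290,150:360,::-1],(735,560),interpolation=cv2.INTER_CUBIC))
f=robot.grab_frame('side');cv2.imwrite('pics/s6.png',cv2.resize(f['frame'][130:200,220:310,::-1],(720,560),interpolation=cv2.INTER_CUBIC))
E
python3 d.py 522.6 -14.4 202 170.5
```

```text
t: 17.83
tcp_pos: [523.3, -15.4, 247.7]
tcp_rot: [[-0.986, 0.165, 0.002], [0.165, 0.986, -0.0], [-0.002, -0.0, -1.0]]
force: [0.2, -0.7, -1.1]
grip_width: 16.9
[523.28625558 -15.44779095 247.68996074]
setter_new 0.82 [242.1, 204.6, 269.6, 253.7] 271.85910834404945 1053 (array([522.4, -15. ]), array([17.2, 18. ]), 85.7)
chuck_sleeve 0.89 [231.2, 169.4, 280.4, 217.4] 192.0264430285691 921 (array([520.7, -13.7]), array([41.2, 37.6]), 77.4)
[523.14065083 -15.60035442 247.31376231]
setter_new 0.83 [241.4, 199.9, 271.6, 254.4] 271.41350878599775 1046 (array([522.3, -15.1]), array([17.7, 17.1]), 3.5)
chuck_sleeve 0.72 [232.4, 166.6, 281.0, 219.8] 192.0408777395753 995 (array([520.7, -13.7]), array([41.1, 37.2]), 75.9)
t 18.18 pos [522.9 -15.6 246.7] yaw 170.5 tilt [ 0.0004 -0.0001] F [ 0.8 -0.2 -0.8] w 17.3 q6 [-14.  -5. 105.   0.  80. -95.]
shift cm [0.05 0.12 4.47] turn -0.0 shift rows 1.1 turn rows 0.0
```

View pics/w6.png

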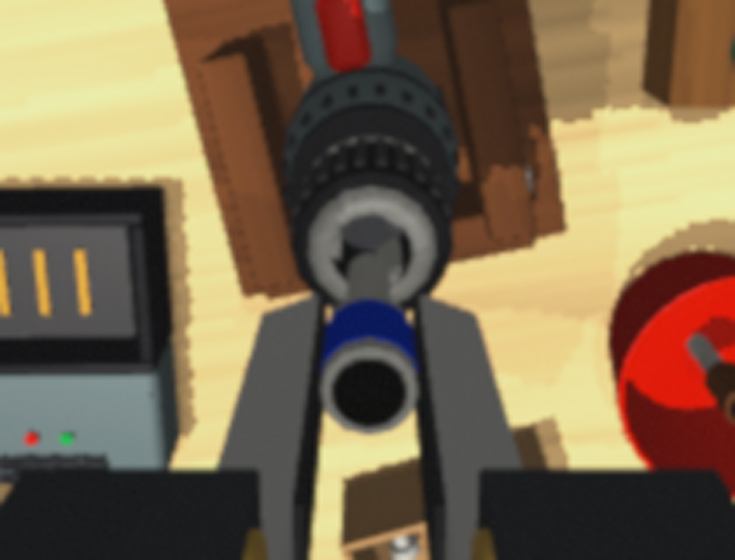

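View pics/s6.png

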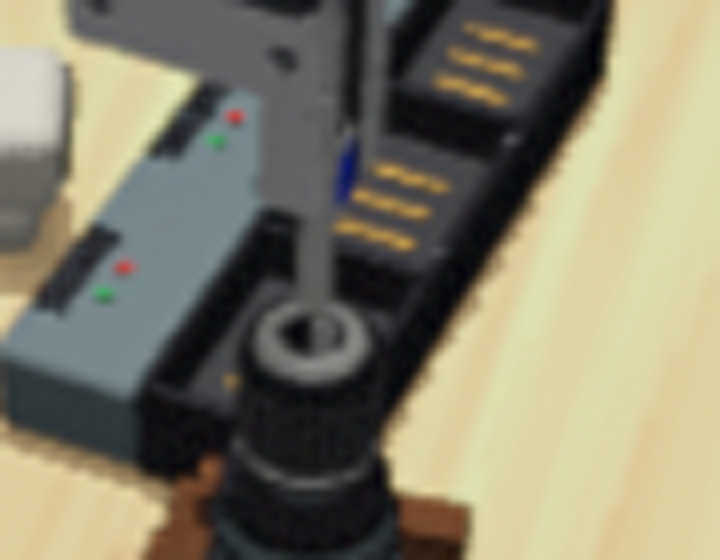

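```bash
python3 -m inch '0 0.07 0.7 0 1.4;0 0 0.7 0 1.4;0 0 0.6 0 1.4;0 0 0.5 0 1.4;0 0 0 0 1.4;0 0 0 0 1.4'; python3 d.py 522.6 -14.6 202 170.5
```

```text
t: 18.68
tcp_pos: [522.6, -14.8, 220.8]
tcp_rot: [[-0.986, 0.165, -0.001], [0.165, 0.986, 0.0], [0.001, 0.0, -1.0]]
force: [0.1, -0.0, 0.2]
grip_width: 16.9
t 18.68 pos [522.6 -14.8 220.8] yaw 170.5 tilt [-0.0012  0.0003] F [ 0.1 -0.   0.2] w 16.9 q6 [-14.  -4. 107.   0.  77. -95.]
shift cm [0.   0.02 1.88] turn -0.0 shift rows 0.5 turn rows 0.0
```

No contact with the foot now ~15 mm inside. Continuing.

```bash
python3 -m inch '0 0 0.5 0 1.4;0 0 0.5 0 1.4;0 0 0.4 0 1.4;0 0 0.2 0 1.4;0 0 0 0 1.4'; python3 d.py 522.6 -14.6 202 170.5;  python3 -m inch '0 0 0.1 0 1.4;0 0 0.1 0 1.4;0 0 0.1 0 1.4;0 0 0 0 1.4'; python3 d.py 522.6 -14.6 202 170.5
```

```text
t: 19.1
tcp_pos: [522.5, -14.8, 204.7]
tcp_rot: [[-0.986, 0.165, -0.001], [0.165, 0.986, 0.0], [0.001, 0.0, -1.0]]
force: [-0.0, -0.8, -0.4]
grip_width: 17.4
t 19.1 pos [522.5 -14.8 204.7] yaw 170.5 tilt [-0.0013  0.0003] F [-0.  -0.8 -0.4] w 17.4 q6 [-14.  -3. 108.   0.  75. -95.]
shift cm [-0.01  0.02  0.27] turn -0.0 shift rows 0.1 turn rows 0.0
t: 19.43
tcp_pos: [522.9, -14.9, 202.4]
tcp_rot: [[-0.986, 0.165, -0.0], [0.165, 0.986, -0.0], [0.0, -0.0, -1.0]]
force: [0.6, -0.3, -0.9]
grip_width: 17.3
t 19.43 pos [522.9 -14.9 202.4] yaw 170.5 tilt [-0. -0.] F [ 0.6 -0.3 -0.9] w 17.3 q6 [-14.  -3. 108.  -0.  75. -95.]
shift cm [0.03 0.03 0.04] turn -0.0 shift rows 0.0 turn rows 0.0
```

```bash
for i in 1 2 3; do python3 -m inch '0 0 0.05 0 1.4;0 0 0 0 1.4;0 0 0 0 1.4' | egrep 'tcp_pos|force'; done
```

```text
tcp_pos: [522.9, -14.9, 202.0]
force: [-0.8, 0.7, -0.1]
tcp_pos: [523.1, -14.9, 201.8]
force: [-0.1, 0.7, 1.7]
tcp_pos: [523.3, -15.0, 201.8]
force: [-1.2, 0.1, 4.9]
```

```bash
python3 -m inch '0 0 -0.08 0 1.4;0 0 0 0 1.6;0 0 0 0 2.2;0 0 0 0 3;0 0 0 0 7;0 0 0 0 7;0 0 0 0 7;0 0 0 0 7;0 0 0 0 7;0 0 0 0 7'; python3 - <<'E'
from h import *
f,T,s=wrist();print(s['tcp_pos'])
for n in('setter_new','chuck_sleeve'):
        for d in robot.masks_of(f,n)[:1]:
            P=cloud(f,d['region'],T); zt=np.percentile(P[:,2],97);Q=P[P[:,2]>zt-5]; print(n,d['confidence'],d['box'],zt,len(P),rect(Q))
cv2.imwrite('pics/w7.png',cv2.resize(f['frame'][130:290,150:360,::-1],(735,560),interpolation=cv2.INTER_CUBIC))
E
python3 d.py 522.6 -14.6 168 170.5
```

```text
t: 21.02
tcp_pos: [522.9, -14.9, 201.8]
tcp_rot: [[-0.986, 0.165, 0.0], [0.165, 0.986, 0.0], [-0.0, 0.0, -1.0]]
force: [0.6, -0.4, 0.4]
grip_width: 65.5
[522.90149681 -14.91781086 201.75528069]
setter_new 0.58 [239.7, 209.7, 270.8, 254.2] 226.00090302214463 990 (array([522.1, -14.9]), array([17.7, 17.2]), 25.9)
chuck_sleeve 0.76 [227.3, 180.2, 283.2, 240.6] 191.7668084614425 1352 (array([520. , -14.1]), array([41.4, 36.5]), 80.1)
t 21.17 pos [522.9 -14.9 201.8] yaw 170.5 tilt [-0.  0.] F [ 0.5 -0.2  0.3] w 70.1 q6 [-14.  -3. 108.   0.  75. -95.]
shift cm [0.04 0.02 3.38] turn -0.0 shift rows 0.8 turn rows 0.0
```

View pics/w7.png

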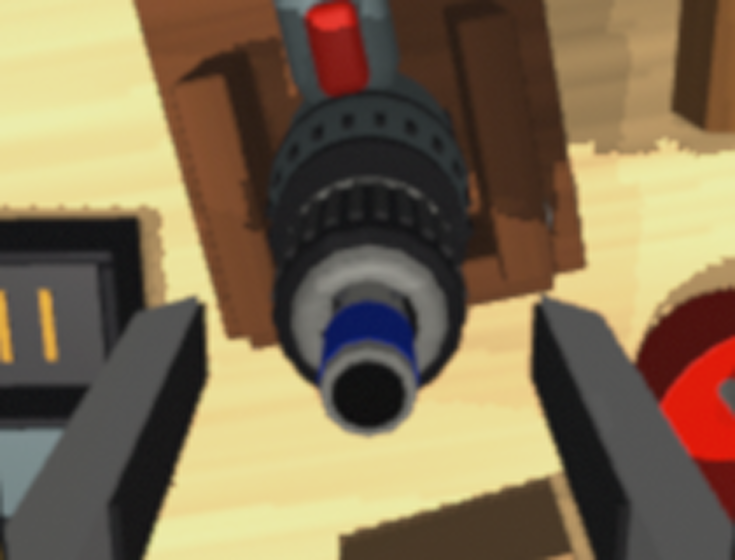

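```bash
python3 -m inch '0 0 1.2 0 7;0 0 1.2 0 7;0 0 1 0 7;0 0 0 0 7;0 0 0 0 3.8;0 0 0 0 3.8;0 0 0 0 3.8;0 0 0 0 3.8;0 0 0 0 3.8;0 0 0 0 3.8;0 0 0 0 3.8;0 0 0 0 3.8' 60;python3 -m inch '0 0 0 5 3.8;0 0 0 7 3.8;0 0 0 7 3.8;0 0 0 7 3.8;0 0 0 7 3.8;0 0 0 7 3.8;0 0 0 7 3.8;0 0 0 7 3.8;0 0 0 7 3.8;0 0 0 7 3.8;0 0 0 7 3.8;0 0 0 0 3.8'; python3 -c "
from station import robot;print(robot.read_state()['torque'])"; python3 d.py 522.6 -14.6 167 -55
```

```text
t: 22.17
tcp_pos: [523.3, -14.9, 168.3]
tcp_rot: [[-0.986, 0.165, 0.001], [0.165, 0.986, 0.0], [-0.001, 0.0, -1.0]]
force: [0.1, -0.4, 2.7]
grip_width: 41.0
t: 23.17
tcp_pos: [523.3, -14.9, 168.3]
tcp_rot: [[-0.094, 0.996, 0.001], [0.996, 0.094, -0.0], [-0.0, 0.001, -1.0]]
force: [0.3, 0.7, 3.4]
grip_width: 40.6
[ 0.07291401  0.00144034 -0.20152112]
t 23.17 pos [523.3 -14.9 168.3] yaw 95.4 tilt [ 0.001  -0.0002] F [0.3 0.7 3.4] w 40.6 q6 [-14.  -1. 110.   0.  71. -19.]
shift cm [ 0.04 -0.06  0.13] turn 150.4 shift rows 0.0 turn rows 21.2
```

```bash
python3 -m inch '0 0 0 7 3.8;0 0 0 7 3.8;0 0 0 7 3.8;0 0 0 7 3.8;0 0 0 7 3.8;0 0 0 7 3.8;0 0 0 7 3.8;0 0 0 7 3.8;0 0 0 7 3.8;0 0 0 7 3.8;0 0 0 0 3.8'; python3 -c "
from station import robot;print(robot.read_state()['torque'])"; python3 d.py 522.6 -14.6 167 -55; for i in 1 2 3 4; do python3 -m inch '0 0 0 6 3.8;0 0 0 6 3.8;0 0 0 0 3.8'|egrep 'rot|force|wid'; python3 -c "
from station import robot;print(robot.read_state()['torque'])";done;  python3 d.py 522.6 -14.6 167 -55
```

```text
t: 24.08
tcp_pos: [523.3, -15.0, 168.3]
tcp_rot: [[0.902, 0.431, 0.001], [0.431, -0.902, -0.0], [0.001, 0.0, -1.0]]
force: [0.1, -0.3, 3.2]
grip_width: 40.5
[ 0.10891519 -0.00187416 -0.17984849]
t 24.08 pos [523.3 -15.  168.3] yaw 25.5 tilt [ 0.0009 -0.0001] F [ 0.1 -0.3  3.2] w 40.5 q6 [-14.  -1. 110.   0.  71.  50.]
shift cm [-0.04 -0.06  0.13] turn 80.5 shift rows 0.0 turn rows 11.3
tcp_rot: [[0.972, 0.236, 0.001], [0.236, -0.972, -0.0], [0.001, 0.0, -1.0]]
force: [0.2, -0.0, 3.7]
grip_width: 40.7
[ 0.17743174  0.01652218 -0.13301314]
tcp_rot: [[1.0, 0.03, 0.001], [0.03, -1.0, -0.0], [0.001, 0.0, -1.0]]
force: [-0.7, 0.6, 5.3]
grip_width: 41.0
[ 0.1517254   0.04453689 -0.14841622]
tcp_rot: [[0.984, -0.178, 0.001], [-0.178, -0.984, -0.0], [0.001, 0.0, -1.0]]
force: [0.3, 0.3, 5.2]
grip_width: 40.9
[ 0.20145762  0.03384553 -0.06132601]
tcp_rot: [[0.926, -0.378, 0.001], [-0.378, -0.926, -0.0], [0.001, -0.0, -1.0]]
force: [-0.2, 0.3, 5.2]
grip_width: 40.5
[0.19344242 0.04819183 0.00779716]
t 25.08 pos [523.2 -15.  168.3] yaw -22.2 tilt [ 0.0009 -0.0002] F [-0.2  0.3  5.2] w 40.5 q6 [-14.  -1. 110.   0.  71.  98.]
shift cm [-0.07 -0.01  0.13] turn 32.8 shift rows 0.0 turn rows 4.6
```

```bash
for i in 1 2 3 4; do python3 -m inch '0 0 0 4 3.8;0 0 0 4 3.8'|egrep 'rot|force|wid'; python3 -c "
from station import robot;print(robot.read_state()['torque'],robot.read_state()['tau'][5])";done;  python3 d.py 522.6 -14.6 167 -55
```

```text
tcp_rot: [[0.865, -0.501, -0.0], [-0.501, -0.865, 0.0], [-0.0, 0.0, -1.0]]
force: [-6.9, 4.1, 10.9]
grip_width: 40.1
[0.95066363 1.26140684 1.44470193] 0.8341250382363796
tcp_rot: [[0.789, -0.614, 0.001], [-0.614, -0.789, -0.002], [0.002, 0.001, -1.0]]
force: [0.6, -1.1, 4.0]
grip_width: 41.0
[ 0.15407628 -0.23444639  2.09235906] 1.3378936797380447
tcp_rot: [[0.696, -0.718, 0.007], [-0.718, -0.696, -0.006], [0.009, -0.0, -1.0]]
force: [9.7, -9.6, -3.4]
grip_width: 41.2
[-1.52272953 -1.78587561  1.55755851] 0.8410929143428802
tcp_rot: [[0.586, -0.81, 0.006], [-0.81, -0.586, -0.007], [0.009, -0.001, -1.0]]
force: [3.1, -4.7, 3.0]
grip_width: 41.4
[-1.01226179 -0.62110537  0.91535375] 0.09950703475624323
t 25.75 pos [525.1 -17.6 168.7] yaw -54.1 tilt [ 0.0059 -0.0065] F [ 3.1 -4.7  3. ] w 41.4 q6 [-14.  -1. 110.  -0.  71. 130.]
shift cm [-0.39  0.03  0.16] turn 0.9 shift rows 0.1 turn rows 0.1
```

```bash
python3 -m inch '0 0 0 0 5;0 0 0 0 7;0 0 0 0 7;0 0 0 0 7;0 0 0 0 7;0 0 0 0 7;0 0 -1.7 0 7;0 0 -1.7 0 7;0 0 0 0 7;0 0 0 0 7;0 0 0 0 7;0 0 0 0 7'; python3 - <<'E'
from h import *
f,T,s=wrist();print(s['tcp_pos'])
for n in('setter_new','chuck_sleeve'):
        for d in robot.masks_of(f,n)[:1]:
            P=cloud(f,d['region'],T); zt=np.percentile(P[:,2],97);Q=P[P[:,2]>zt-5]; print(n,d['confidence'],d['box'],zt,len(P),rect(Q))
cv2.imwrite('pics/w8.png',cv2.resize(f['frame'][130:290,150:360,::-1],(735,560),interpolation=cv2.INTER_CUBIC))
E
python3 d.py 522.8 -14.6 201 -55
```

```text
t: 26.75
tcp_pos: [522.1, -14.7, 200.4]
tcp_rot: [[0.581, -0.814, -0.002], [-0.814, -0.581, 0.001], [-0.002, 0.001, -1.0]]
force: [-0.6, 0.2, -0.6]
grip_width: 70.0
[522.12468623 -14.70731464 200.37656739]
setter_new 0.63 [239.3, 211.1, 269.0, 255.7] 227.00027586940735 1004 (array([523.1, -15.9]), array([17.7, 17.6]), 48.2)
chuck_sleeve 0.56 [225.1, 179.1, 281.7, 242.8] 192.04591099056844 1426 (array([524.4, -17.7]), array([41.2, 36.6]), 36.7)
t 26.9 pos [522.4 -14.8 200.8] yaw -54.5 tilt [-0.0016  0.0004] F [-0.4  0.9 -0.1] w 70.4 q6 [-14.  -3. 108.   0.  75. 130.]
shift cm [ 0.01 -0.04 -0.02] turn 0.5 shift rows 0.0 turn rows 0.1
```

View pics/w8.png

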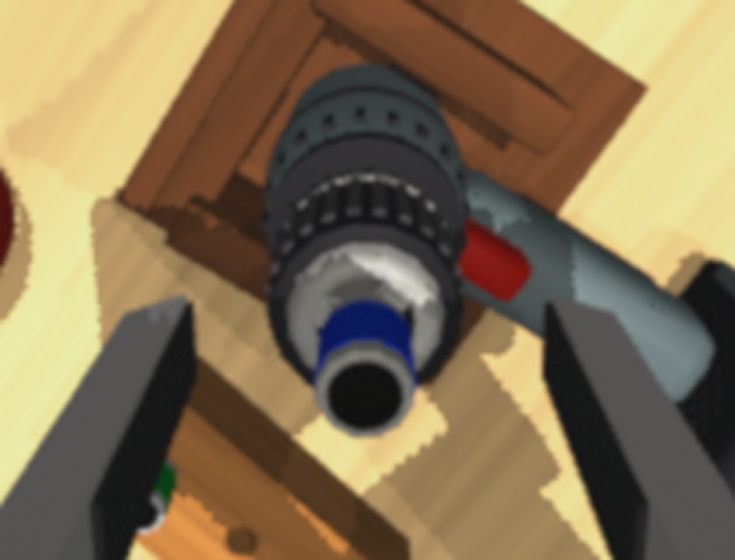

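```bash
python3 -m inch '0 0 -3.5 0 7;0 0 -3 0 7;0 0 0 -7 7;0 0 0 -7 7;0 0 0 -7 7;0 0 0 -7 7;0 0 0 -7 7;0 0 0 -7 7;0 0 0 -7 7;0 0 0 -7 7;0 0 0 -7 7;0 0 0 -7 7';python3 -m inch '0 0 0 -7 9.4;0 0 0 -7 9.4;0 0 0 -7 9.4;0 0 0 -7 9.4;0 0 0 -7 9.4;0 0 0 -7 9.4;0 0 0 -7 9.4;0 0 0 -7 9.4;0 0 0 -7 9.4;0 0 0 -3 9.4;0 0 0 0 9.4'; python3 d.py 614 255.5 200 80.5; python3 - <<'E'
from h import *
f=robot.grab_frame('top');P=cloud(f,np.ones((384,512),bool)); 
for a,b in ((440,520),(520,600),(600,680),(680,760)):
  for c,d in ((440,480),(480,520),(520,560),(560,640)):
    m=(P[:,0]>a)&(P[:,0]<b)&(P[:,1]>c)&(P[:,1]<d); print(a,c,np.percentile(P[m,2],98).round() if m.sum()>3 else None,end=' | ')
  print()
for d in robot.masks_of(f,'pack1'):
    Q=cloud(f,d['region']); Q=Q[Q[:,2]>66]; print(d['confidence'],rect(Q) if len(Q) >9 else 0)
E
```

```text
t: 27.9
tcp_pos: [522.7, -14.9, 266.2]
tcp_rot: [[0.962, 0.273, -0.001], [0.273, -0.962, 0.0], [-0.001, -0.0, -1.0]]
force: [1.0, -0.5, 0.7]
grip_width: 70.2
t: 28.82
tcp_pos: [522.7, -14.9, 266.2]
tcp_rot: [[0.147, 0.989, -0.001], [0.989, -0.147, 0.0], [0.0, -0.001, -1.0]]
force: [-0.4, 0.5, 0.7]
grip_width: 94.0
t 28.82 pos [522.7 -14.9 266.2] yaw 81.5 tilt [-0.0008  0.0002] F [-0.4  0.5  0.7] w 94.0 q6 [-14.  -6. 104.  -0.  82.  -6.]
shift cm [28.09  5.05  6.62] turn 1.0 shift rows 7.1 turn rows 0.1
440 440 4.0 | 440 480 8.0 | 440 520 232.0 | 440 560 233.0 | 
520 440 71.0 | 520 480 4.0 | 520 520 5.0 | 520 560 4.0 | 
600 440 5.0 | 600 480 5.0 | 600 520 4.0 | 600 560 123.0 | 
680 440 113.0 | 680 480 112.0 | 680 520 112.0 | 680 560 123.0 | 
0.93 (array([566.2, 403. ]), array([55.2, 83. ]), 11.5)
0.93 (array([294.9, 271.4]), array([54.7, 82.9]), 74.1)
0.76 (array([435.5, 287.4]), array([82.8, 55.5]), 79.5)
0.73 0
0.71 (array([642.7, 242.8]), array([82.2, 55.6]), 84.1)
0.43 (array([ 730. , -234.8]), array([98.6, 54.8]), 16.6)
```

```bash
python3 d.py 643 243 180 84; python3 -m inch '3 1.7 0 -1.25 9.4;3 1.7 0 -1.25 9.4;3 1.7 0 0 9.4;3 1.7 0 0 9.4;3 1.7 0 0 9.4;3 1.7 1 0 9.4;3 1.7 2 0 9.4;3 1.7 2 0 9.4;1 0.6 3 0 9.4;0 0 0 0 9.4;0 0 0 0 9.4;0 0 0 0 9.4';python3 d.py 643 243 180 84; python3 - <<'E'
from h import *
f,T,s=wrist();print(s['tcp_pos'])
cv2.imwrite('pics/w9.png',f['frame'][:,:,::-1])
for d in robot.masks_of(f,'pack1'):
    Q=cloud(f,d['region'],T); Q=Q[Q[:,2]>66]; print(d['confidence'],d['box'],rect(Q) if len(Q) >9 else 0)
f=robot.grab_frame('side')
for n in ('setter_new','setter_worn','chuck_sleeve'):
  for d in robot.masks_of(f,n)[:2]:
    P=cloud(f,d['region']); zt=np.percentile(P[:,2],97);Q=P[P[:,2]>zt-5]; print(n,d['confidence'],d['box'],zt,len(P),rect(Q))
cv2.imwrite('pics/s9.png',cv2.resize(f['frame'][130:210,210:310,::-1],(700,560),interpolation=cv2.INTER_CUBIC))
E
python3 d.py 643 243 180 84
```

```text
t 28.92 pos [522.8 -14.9 266.4] yaw 81.4 tilt [-0.0006  0.0001] F [-0.5  0.3 -0.1] w 94.2 q6 [-14.  -6. 104.  -0.  82.  -5.]
shift cm [27.3   8.04  8.64] turn -2.6 shift rows 7.3 turn rows 0.4
t: 29.92
tcp_pos: [692.3, 216.9, 188.0]
tcp_rot: [[0.106, 0.994, 0.001], [0.994, -0.106, -0.0], [0.0, 0.001, -1.0]]
force: [0.4, 0.5, 0.6]
grip_width: 93.6
t 29.92 pos [692.3 216.9 188. ] yaw 83.9 tilt [ 0.001  -0.0001] F [0.4 0.5 0.6] w 93.6 q6 [ 8. 25. 78. -0. 78. 15.]
shift cm [ 2.07 -5.18  0.79] turn -0.1 shift rows 1.4 turn rows 0.0
[692.33816486 216.88737893 187.99953544]
0.69 [0.0, 102.4, 79.3, 180.5] (array([443.2, 286.7]), array([85. , 47.9]), 74.6)
0.56 [182.7, 121.3, 239.6, 200.1] (array([644.3, 243.5]), array([81.8, 54.9]), 83.1)
0.55 [69.1, 0.0, 164.4, 70.7] (array([570.9, 390.1]), array([55. , 56.8]), 10.7)
0.33 [36.6, 210.9, 158.3, 271.5] (array([578.2, 194. ]), array([182.4,  16.8]), 41.2)
setter_new 0.52 [140.5, 182.8, 198.3, 225.7] 56.23820084565714 763 (array([719.9, 106.1]), array([143.9, 335.5]), 22.7)
setter_worn 0.62 [183.1, 234.5, 193.8, 252.7] 70.05637277736575 103 (array([661. , 122.3]), array([14.6, 15.3]), 87.7)
chuck_sleeve 0.63 [116.1, 238.4, 160.5, 285.7] 50.01552478268529 1504 (array([765.7, 194. ]), array([111. , 106.6]), 58.6)
chuck_sleeve 0.56 [248.8, 170.4, 267.9, 189.5] 191.4894993624085 270 (array([522.2,  -4.5]), array([39.5, 20. ]), 17.4)
t 30.22 pos [692.6 217.  188.6] yaw 83.9 tilt [0.0024 0.0003] F [-0.4  0.7  0.1] w 93.9 q6 [ 8. 25. 78. -0. 77. 15.]
shift cm [ 2.07 -5.21  0.84] turn -0.1 shift rows 1.4 turn rows 0.0
```

View pics/w9.png

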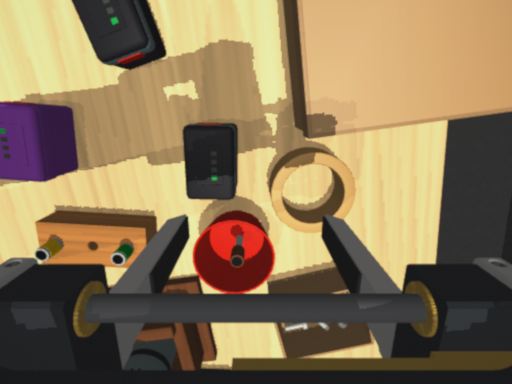

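View pics/s9.png

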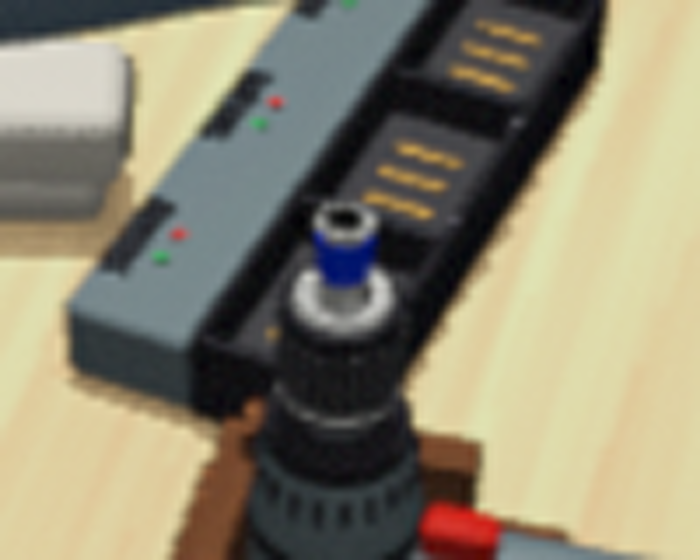

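```bash
python3 - <<'E'
from h import *
f=robot.grab_frame('side')
m=np.zeros((384,512),bool); m[155:180,250:268]=1
v,u=np.nonzero(m);
P=cloud(f,m); z=P[:,2]; k=(z>196)&(abs(P[:,0]-523)<15)&(abs(P[:,1]+14)<15); print(k.sum(),np.sort(z[k])[-25:].round(1),rect(P[k&(z>z[k].max()-5)]))
f=robot.grab_frame('top')
m=np.zeros((384,512),bool); m[183:205,260:285]=1
P=cloud(f,m);z=P[:,2];k=z>200; print(k.sum(),np.sort(z[k])[-25:].round(1) if k.any() else 0, rect(P[k]) if k.any() else 0)
E
python3 -m inch '1 -2.6 0.2 0 9.4;1 -2.6 0.3 0 9.4;0 0 0 0 9.4;0 0 0 0 9.4;0 0 0 0 9.4';python3 - <<'E'
from h import *
f,T,s=wrist();print(s['tcp_pos'])
for d in robot.masks_of(f,'pack1'):
    Q=cloud(f,d['region'],T); Q=Q[Q[:,2]>66]; print(d['confidence'],d['box'],rect(Q) if len(Q) >9 else 0)
E
python3 d.py 643.5 243 36 83.5
```

```text
104 [225.2 225.2 225.3 225.5 225.8 225.9 225.9 225.9 226.1 226.2 226.2 226.2
 226.2 226.3 226.4 226.4 226.5 226.6 226.6 226.6 226.7 226.7 226.9 227.3
 227.9] (array([526.2, -14.1]), array([16.3, 15.4]), 58.3)
54 [225.5 225.6 225.8 225.8 225.9 225.9 226.  226.1 226.1 226.3 226.3 226.3
 226.4 226.5 226.6 227.  227.2 227.4 227.4 227.7 227.8 228.6 228.6 229.1
 229.7] (array([521.9, -13.5]), array([15.9, 16. ]), 1.6)
t: 30.73
tcp_pos: [643.1, 242.7, 182.3]
tcp_rot: [[0.105, 0.994, 0.001], [0.994, -0.105, -0.0], [0.0, 0.001, -1.0]]
force: [0.6, -0.8, -0.1]
grip_width: 94.0
[643.06187964 242.66224564 182.32120734]
0.91 [30.8, 120.2, 117.2, 199.5] (array([437.3, 288.3]), array([82.6, 55.5]), 80.0)
0.87 [116.8, 3.6, 210.1, 85.0] (array([568.4, 400.3]), array([54.9, 76.3]), 12.2)
0.81 [231.0, 138.1, 285.2, 218.8] (array([644.2, 243.6]), array([82.8, 54.4]), 83.6)
0.57 [0.0, 158.2, 27.4, 211.1] 0
t 30.83 pos [643.5 242.3 182.2] yaw 83.9 tilt [0.0011 0.0001] F [-0.4 -0.1  0. ] w 94.2 q6 [11. 20. 84. -0. 76. 17.]
shift cm [ 0.06 -0.02 14.62] turn 0.4 shift rows 3.6 turn rows 0.1
```

```bash
python3 -m inch '0.1 0.05 3.5 0 9.4;0 0 3.5 0 9.4;0 0 3.5 0 9.4;0 0 3 0 9.4;0 0 1.1 0 9.4;0 0 0 0 9.4;0 0 0 0 5.4;0 0 0 0 5.4;0 0 0 0 5.4;0 0 0 0 5.4;0 0 0 0 5.4;0 0 0 0 5.4' 50;python3 -m inch '0 0 0 0 5.4;0 0 0 0 5.4;0 0 0 0 5.4'; python3 d.py 584 -268 200 81
```

```text
t: 31.83
tcp_pos: [643.6, 243.9, 36.7]
tcp_rot: [[0.105, 0.995, 0.001], [0.995, -0.105, 0.0], [0.0, 0.001, -1.0]]
force: [-0.3, -1.1, 0.8]
grip_width: 57.4
t: 32.08
tcp_pos: [643.6, 243.9, 36.6]
tcp_rot: [[0.105, 0.994, 0.001], [0.994, -0.105, 0.0], [0.0, 0.001, -1.0]]
force: [-1.0, -0.3, 4.0]
grip_width: 56.0
t 32.08 pos [643.6 243.9  36.6] yaw 84.0 tilt [0.0011 0.0002] F [-1.  -0.3  4. ] w 56.0 q6 [11. 29. 88. -0. 62. 17.]
shift cm [-51.53  -0.55 -16.36] turn 3.0 shift rows 13.2 turn rows 0.4
```

```bash
python3 -m inch '0 0 -3.5 0 5.4;0 0 -4 0 5.4;0 0 -4 0 5.4;0 0 -4 0 5.4;0 0 -1 0 5.4;0 0 0 3 5.4;0 0 0 0 5.4'; python3 d.py 584 -268 200 81; python3 - <<'E'
from h import *
for n in ('top','side'):
    f=robot.grab_frame(n); H=f['z_map']; v,u=np.nonzero(H>0)
    P=cloud(f,np.ones_like(H,bool))
    k=(abs(P[:,0]-584)<120)&(abs(P[:,1]+268)<200)&(P[:,2]<60)&(P[:,2]>15); P=P[k]
    top=P[P[:,2]>43.5]; print(n,len(top),rect(top))
    c,wh,a=cv2.minAreaRect(P[P[:,2]>28][:,:2].astype(np.float32)); print(c,wh,a)
    th=np.radians(-9); X=np.array([np.cos(th),np.sin(th)]);Y=np.array([-X[1],X[0]])
    q=np.stack([(P[:,:2]-[584,-268])@X,(P[:,:2]-[584,-268])@Y,P[:,2]],1)
    for y0 in (-90,0,90):
        s=q[(abs(q[:,1]-y0)<30)]; print('y',y0,[ (b,np.median(s[(s[:,0]>b)&(s[:,0]<b+6),2]).round(0)) for b in range(-72,72,6) if ((s[:,0]>b)&(s[:,0]<b+6)).sum()>2])
    s=q[abs(q[:,0]+30)<15]; print([ (b,np.median(s[(s[:,1]>b)&(s[:,1]<b+6),2]).round(0)) for b in range(-156,156,6) if ((s[:,1]>b)&(s[:,1]<b+6)).sum()>1])
E
```

```text
t: 32.67
tcp_pos: [642.9, 243.8, 200.4]
tcp_rot: [[0.157, 0.988, -0.0], [0.988, -0.157, -0.0], [-0.0, -0.0, -1.0]]
force: [-0.3, -1.1, -2.7]
grip_width: 56.1
t 32.67 pos [642.9 243.8 200.4] yaw 80.9 tilt [-0.0001 -0.    ] F [-0.3 -1.1 -2.7] w 56.1 q6 [11. 19. 84. -0. 77. 20.]
shift cm [-5.146e+01  2.240e+00  4.000e-02] turn -0.1 shift rows 12.6 turn rows 0.0
top 596 (array([ 606.7, -271.5]), array([293.5, 178.8]), 81.2)
(606.5875244140625, -272.15875244140625) (295.3499450683594, 178.7599334716797) 81.1128921508789
y -90 [(-72, np.float64(23.0)), (-66, np.float64(43.0)), (-60, np.float64(25.0)), (-54, np.float64(26.0)), (-48, np.float64(28.0)), (-42, np.float64(27.0)), (-36, np.float64(27.0)), (-30, np.float64(27.0)), (-24, np.float64(28.0)), (-18, np.float64(28.0)), (-12, np.float64(27.0)), (-6, np.float64(27.0)), (0, np.float64(41.0)), (6, np.float64(42.0)), (12, np.float64(39.0)), (18, np.float64(39.0)), (24, np.float64(38.0)), (30, np.float64(38.0)), (36, np.float64(39.0)), (42, np.float64(40.0)), (48, np.float64(40.0)), (54, np.float64(39.0)), (60, np.float64(38.0)), (66, np.flo
[... 3749 characters left out ...]
64(40.0)), (60, np.float64(40.0)), (66, np.float64(40.0))]
[(-108, np.float64(28.0)), (-102, np.float64(27.0)), (-96, np.float64(28.0)), (-90, np.float64(27.0)), (-84, np.float64(27.0)), (-78, np.float64(28.0)), (-72, np.float64(29.0)), (-54, np.float64(43.0)), (-48, np.float64(36.0)), (-42, np.float64(27.0)), (-36, np.float64(28.0)), (-30, np.float64(28.0)), (-24, np.float64(28.0)), (-18, np.float64(28.0)), (-12, np.float64(27.0)), (-6, np.float64(28.0)), (0, np.float64(28.0)), (6, np.float64(28.0)), (12, np.float64(28.0)), (18, np.float64(28.0)), (24, np.float64(30.0)), (42, np.float64(45.0)), (48, np.float64(36.0)), (54, np.float64(31.0)), (138, np.float64(42.0)), (144, np.float64(37.0))]
```

```bash
python3 d.py 540 -361 180 81;
```

```text
t 32.77 pos [641.8 243.5 198.1] yaw 81.1 tilt [-0.0041 -0.0008] F [ 0.3 -0.3 -2.1] w 55.6 q6 [11. 19. 84. -0. 77. 20.]
shift cm [-61.3   -0.65   1.9 ] turn 0.1 shift rows 15.0 turn rows 0.0
```

```bash
python3 -m inch '-3 1 0 0 5.4;-3 1 0 0 5.4;-3 1 0 0 5.4;-3 0 0 0 5.4;-3 0 0 0 5.4;-3 0 0 0 5.4;-3 0 0 0 5.4;-3 0 0 0 5.4;-3 0 0 0 5.4;-3 0 0 0 5.4;-3 0 0 0 5.4;-3 0 0 0 5.4'; python3 d.py 540 -361 180 81;
```

```text
t: 33.77
tcp_pos: [614.8, -117.4, 198.3]
tcp_rot: [[0.156, 0.988, -0.004], [0.988, -0.156, 0.001], [0.001, -0.004, -1.0]]
force: [0.1, 0.4, -2.2]
grip_width: 55.7
t 33.77 pos [ 614.8 -117.4  198.3] yaw 81.1 tilt [-0.0037  0.0014] F [ 0.1  0.4 -2.2] w 55.7 q6 [-21.  11.  93.   0.  76. -12.]
shift cm [-25.22  -3.6    1.82] turn 0.1 shift rows 6.2 turn rows 0.0
```

```bash
python3 -m inch '-3.6 -0.5 0 0 5.4;-3.6 -0.5 0 0 5.4;-3.6 -0.5 0 0 5.4;-3.6 -0.5 0 0 5.4;-3.6 -0.5 0.4 0 5.4;-3.6 -0.5 0.7 0 5.4;-3.6 -0.6 0.7 0 5.4;0 0 0 0 5.4;0 0 0 0 5.4;0 0 0 0 5.4;0 0 0 0 5.4'; python3 d.py 540 -361 180 81; python3 - <<'E'
from h import *
f,T,s=wrist(); cv2.imwrite('pics/w10.png',f['frame'][:,:,::-1]);print(s['tcp_pos'])
P=cloud(f,np.ones((384,512),bool),T); k=(abs(P[:,0]-584)<140)&(abs(P[:,1]+268)<200)&(P[:,2]<60)&(P[:,2]>8); P=P[k]
th=np.radians(-9); X=np.array([np.cos(th),np.sin(th)]);Y=np.array([-X[1],X[0]])
q=np.stack([(P[:,:2]-[584,-268])@X,(P[:,:2]-[584,-268])@Y,P[:,2]],1)
np.save('q.npy',q)
fl=q[(q[:,2]<31)&(q[:,2]>15)]
tp=q[(q[:,2]>43)&(q[:,2]<50)]
for y0 in (0,90):
    s_=tp[(abs(tp[:,1]-y0)<30)]; print('walls y0',y0,np.histogram(s_[:,0],bins=np.arange(-80,80,2)))
s_=tp[abs(tp[:,0]+30)<20]; h=np.histogram(s_[:,1],bins=np.arange(-160,160,2)); print([(b,c) for c,b in zip(*h) if c>5])
E
```

```text
t: 34.68
tcp_pos: [541.5, -358.4, 182.0]
tcp_rot: [[0.155, 0.988, -0.001], [0.988, -0.155, 0.001], [0.001, -0.001, -1.0]]
force: [-0.3, 1.0, -1.3]
grip_width: 55.8
t 34.68 pos [ 541.5 -358.4  182. ] yaw 81.1 tilt [-0.0008  0.0012] F [-0.3  1.  -1.3] w 55.8 q6 [-43.  15.  90.   0.  74. -35.]
shift cm [-0.28 -0.11  0.2 ] turn 0.1 shift rows 0.1 turn rows 0.0
[ 541.52531022 -358.36136639  182.01224449]
walls y0 0 (array([  0,   0,   0,   0,   0,   0,   0,  65, 106, 117,  27,   0,   0,
         0,   0,   0,   0,   0,   0,   0,   0,   0,   0,   0,   0,   0,
         0,   0,   0,   0,   0,   0,   0,   0,   0,   0,   0,   0,   0,
         0,   0,  91, 108,  98,  18,   0,   0,   0,   0,   0,   0,   0,
         0,   0,   0,   0,   0,   0,   0,   0,   0,   0,   0,   0,   0,
         0,   1,   0,   0,   0,   0,   0,   0,   0,   0,   0,   0,   0,
         0]), array([-80, -78, -76, -74, -72, -70, -68, -66, -64, -62, -60, -58, -56,
       -54, -52, -50, -48, -46, -44, -42, -40, -38, -36, -34, -32, -30,
       -28, -26, -24, -22, -20, -18, -16, -14, -12, -10,  -8,  -6,  -4,
        -2,   0,   2,  
[... 544 characters left out ...]
 0,  0,  0,  0,  0,  0,  0,  0]), array([-80, -78, -76, -74, -72, -70, -68, -66, -64, -62, -60, -58, -56,
       -54, -52, -50, -48, -46, -44, -42, -40, -38, -36, -34, -32, -30,
       -28, -26, -24, -22, -20, -18, -16, -14, -12, -10,  -8,  -6,  -4,
        -2,   0,   2,   4,   6,   8,  10,  12,  14,  16,  18,  20,  22,
        24,  26,  28,  30,  32,  34,  36,  38,  40,  42,  44,  46,  48,
        50,  52,  54,  56,  58,  60,  62,  64,  66,  68,  70,  72,  74,
        76,  78]))
[(np.int64(-52), np.int64(69)), (np.int64(-50), np.int64(67)), (np.int64(-48), np.int64(57)), (np.int64(-46), np.int64(13)), (np.int64(44), np.int64(105)), (np.int64(46), np.int64(77)), (np.int64(48), np.int64(73))]
```

View pics/w10.png

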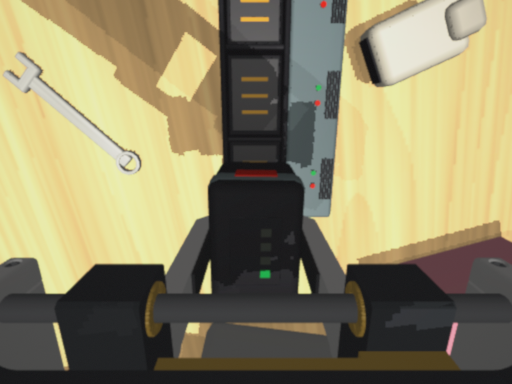

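```bash
python3 - <<'E'
from h import *
f,T,s=wrist();print(s['tcp_pos'])
P=cloud(f,np.ones((384,512),bool),T); p=np.array(s['tcp_pos'])
k=(abs(P[:,0]-p[0])<60)&(abs(P[:,1]-p[1])<80)&(P[:,2]<p[2]+40)&(P[:,2]>p[2]+25); Q=P[k]
th=np.radians(-9); X=np.array([np.cos(th),np.sin(th)]);Y=np.array([-X[1],X[0]])
a=(Q[:,:2]-p[:2])@X; b=(Q[:,:2]-p[:2])@Y
k2=abs(a)<20
print(len(Q),np.median(Q[:,2]),'y range',np.percentile(b[k2],[0.5,99.5]),'x range',np.percentile(a[(b>15)],[0.5,99.5]))
E
python3 d.py 540.5 -359.2 100 81
```

```text
[ 541.75308127 -358.34365684  182.42693565]
11105 215.72335141302085 y range [-29.15453916  41.11594141] x range [-27.03166981  27.78214041]
t 34.78 pos [ 541.9 -358.4  182.7] yaw 81.1 tilt [-0.0001  0.0003] F [ 0.6 -0.1 -2.6] w 55.5 q6 [-43.  15.  90.   0.  74. -35.]
shift cm [-0.1  -0.12  8.27] turn 0.1 shift rows 2.0 turn rows 0.0
```

```bash
python3 -m inch '-0.05 -0.13 3 0 5.4;0 0 3 0 5.4;0 0 2.5 0 5.4;0 0 0 0 5.4;0 0 0 0 5.4;0 0 0 0 5.4'; python3 d.py 540.5 -359.2 64 81; python3 -m inch '0 0 0.7 0 5.4;0 0 0.7 0 5.4;0 0 0.5 0 5.4;0 0 0.3 0 5.4;0 0 0 0 5.4;0 0 0 0 5.4';python3 d.py 540.5 -359.2 64 81
```

```text
t: 35.28
tcp_pos: [541.2, -360.4, 99.8]
tcp_rot: [[0.156, 0.988, 0.002], [0.988, -0.156, -0.002], [-0.002, 0.002, -1.0]]
force: [0.2, -0.4, -1.0]
grip_width: 55.3
t 35.28 pos [ 541.2 -360.4   99.8] yaw 81.0 tilt [ 0.0021 -0.002 ] F [ 0.2 -0.4 -1. ] w 55.3 q6 [-44.  20.  93.   0.  66. -35.]
shift cm [ 0.11 -0.09  3.58] turn 0.0 shift rows 0.9 turn rows 0.0
t: 35.78
tcp_pos: [539.8, -359.9, 75.5]
tcp_rot: [[0.157, 0.988, -0.0], [0.988, -0.157, 0.0], [0.0, -0.0, -1.0]]
force: [-0.1, -0.6, -2.2]
grip_width: 55.6
t 35.78 pos [ 539.8 -359.9   75.5] yaw 81.0 tilt [-0.0004  0.0004] F [-0.1 -0.6 -2.2] w 55.6 q6 [-44.  22.  94.   0.  64. -35.]
shift cm [0.08 0.06 1.15] turn -0.0 shift rows 0.3 turn rows 0.0
```

In the bay without contact; lowering and pressing while holding.

```bash
python3 -m inch '0 0.05 0.5 0 5.4;0 0 0.4 0 5.4;0 0 0.2 0 5.4;0 0 0 0 5.4'|egrep 'pos|force'; for i in 1 2 3 4; do python3 -m inch '0 0 0.2 0 5.4;0 0 0 0 5.4;0 0 0 0 5.4' 60|egrep 'pos|force'; done
```

```text
tcp_pos: [540.5, -360.1, 64.6]
force: [-0.4, -0.2, -2.7]
tcp_pos: [540.7, -360.3, 64.1]
force: [-2.9, 2.5, 5.4]
tcp_pos: [540.7, -360.4, 62.9]
force: [-5.0, 3.3, 9.6]
tcp_pos: [540.7, -360.4, 61.2]
force: [-4.3, 4.1, 9.6]
tcp_pos: [540.7, -360.4, 59.2]
force: [-5.1, 2.8, 11.2]
```

```bash
for i in 1 2 3 ; do python3 -m inch '0 0 0.2 0 5.4;0 0 0 0 5.4;0 0 0 0 5.4' 60|egrep 'pos|force'; done
```

```text
tcp_pos: [540.7, -360.4, 57.2]
force: [-4.3, 3.9, 11.1]
tcp_pos: [540.7, -360.4, 56.5]
force: [-6.8, 5.5, 17.3]
tcp_pos: [540.8, -360.5, 56.4]
force: [-9.9, 8.7, 27.5]
```

```bash
python3 -m inch '0 0 -0.15 0 5.4;0 0 0 0 7.5;0 0 0 0 7.5;0 0 0 0 7.5;0 0 0 0 7.5;0 0 -2 0 7.5;0 0 -3.5 0 9.4;0 0 -4 0 9.4;0 0 -4 0 9.4;0 0 -1 0 9.4;0 0 0 0 9.4'; python3 - <<'E'
from h import *
f=robot.grab_frame('top')
for d in robot.masks_of(f,'pack1'):
    Q=cloud(f,d['region']); print(d['confidence'],np.median(Q[:,2]), rect(Q[Q[:,2]>66]) if (Q[:,2]>66).sum()>9 else 0)
f,T,s=wrist();P=cloud(f,np.ones((384,512),bool),T);k=(abs(P[:,0]-540)<20)&(abs(P[:,1]+360)<30)&(P[:,2]<130);print(k.sum(),np.median(P[k,2]))
cv2.imwrite('pics/w11.png',f['frame'][:,:,::-1])
E
python3 d.py 567 403 200 103
```

```text
t: 38.78
tcp_pos: [542.4, -361.8, 201.9]
tcp_rot: [[0.157, 0.988, 0.006], [0.988, -0.157, -0.006], [-0.005, 0.007, -1.0]]
force: [0.1, 0.3, -1.1]
grip_width: 94.0
0.94 68.53455606748525 (array([295.5, 270.5]), array([54.8, 82.2]), 75.2)
0.91 68.1771605695219 (array([565.8, 402.8]), array([55.4, 83.1]), 12.3)
0.72 69.00985593266182 (array([435.7, 287.4]), array([83.9, 54.4]), 80.2)
0.68 87.72575187693496 (array([ 541.4, -351.4]), array([70.6, 57. ]), 79.6)
1977 90.1944602048975
t 38.93 pos [ 539.5 -359.2  194.4] yaw 81.0 tilt [-0.0031  0.0029] F [-0.3 -1.2 -0.5] w 94.2 q6 [-44.  14.  90.   0.  76. -35.]
shift cm [75.71 -9.22 -0.34] turn -22.0 shift rows 18.6 turn rows 3.1
```

View pics/w11.png

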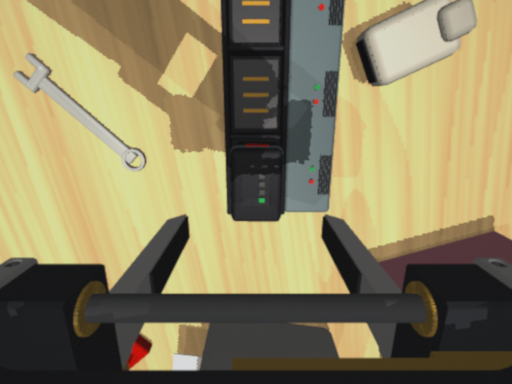

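```bash
python3 -m inch '0 0 -4 0 9.4;0 0 -4 0 9.4;3.2 0.8 -0.6 0 9.4;3.2 0.8 0 0 9.4;3.2 0.8 0 0 9.4;3.2 0.8 0 0 9.4;3.2 0 0 0 9.4;3.2 0 0 0 9.4;3.2 0 0 0 9.4;3.2 0 0 0 9.4;3.2 0 0 0 9.4;3.2 0 0 0 9.4'; python3 -m inch '3.2 0 0 0 9.4;3.2 0 0 0 9.4;3.2 0 0 0 9.4;3.2 0 0 0 9.4;3.2 0 0 0 9.4;3.2 0 0 0 9.4;3.2 -2 0 0 9.4;3.2 -2 0 0 9.4;0 0 0 0 9.4'; python3 d.py 567 403 200 103
```

```text
t: 39.93
tcp_pos: [621.1, -47.2, 279.6]
tcp_rot: [[0.157, 0.988, -0.005], [0.988, -0.157, 0.001], [0.001, -0.006, -1.0]]
force: [1.1, -0.3, 0.0]
grip_width: 93.7
t: 40.68
tcp_pos: [619.3, 215.3, 279.5]
tcp_rot: [[0.15, 0.989, -0.007], [0.989, -0.15, 0.001], [0.0, -0.007, -1.0]]
force: [-0.2, 1.0, -0.3]
grip_width: 94.3
t 40.68 pos [619.3 215.3 279.5] yaw 81.4 tilt [-0.0067  0.001 ] F [-0.2  1.  -0.3] w 94.3 q6 [ 9. 12. 84.  0. 84. 18.]
shift cm [17.77 -7.94  8.  ] turn -21.6 shift rows 5.1 turn rows 3.0
```

```bash
python3 -m inch '3 -1.3 0 0 9.4;3 -1.3 0 0 9.4;3 -1.3 0 0 9.4;3 -1.3 1 0 9.4;3 -1.3 2 0 9.4;2.8 -1.2 2 0 9.4;0 0 3 -7 9.4;0 0 0 -7 9.4;0 0 0 -7 9.4;0 0 0 0 9.4;0 0 0 0 9.4;0 0 0 0 9.4'; python3 - <<'E'
from h import *
f,T,s=wrist();print(s['tcp_pos'])
for d in robot.masks_of(f,'pack1'):
    Q=cloud(f,d['region'],T); Q=Q[Q[:,2]>66]; print(d['confidence'],d['box'],rect(Q) if len(Q) >9 else 0,f['frame'][d['region']].mean(0))
cv2.imwrite('pics/w12.png',f['frame'][:,:,::-1])
E
python3 d.py 567 403 36 103
```

```text
t: 41.68
tcp_pos: [574.5, 397.4, 202.2]
tcp_rot: [[-0.205, 0.979, -0.001], [0.979, 0.205, -0.001], [-0.0, -0.001, -1.0]]
force: [0.4, -0.3, 0.1]
grip_width: 93.9
[574.54358663 397.35451546 202.22304884]
0.97 [0.0, 181.1, 84.9, 259.5] (array([303.4, 269.9]), array([55.3, 67.4]), 74.9) [150.86714348  86.1183355  102.03359341]
0.76 [101.7, 190.1, 175.5, 268.7] (array([449.5, 330.3]), array([176.8,  56.1]), 62.1) [105.02013007  52.70114587 125.18333849]
0.72 [225.0, 130.3, 274.7, 207.2] (array([567.3, 404.1]), array([54.6, 82. ]), 11.6) [50.63269396 48.76152305 46.96564558]
t 41.78 pos [574.8 397.6 203.1] yaw 101.9 tilt [-0.0001 -0.0001] F [0.5 0.7 0.5] w 93.9 q6 [25. 21. 82. -0. 78. 14.]
shift cm [ 0.69 -0.65 16.71] turn -1.1 shift rows 4.1 turn rows 0.2
```

View pics/w12.png

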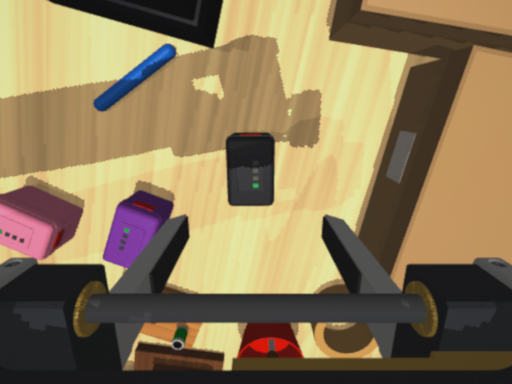

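```bash
python3 -m inch '0.78 -0.62 3.5 0 9.4;0 0 3.5 0 9.4;0 0 3.5 0 9.4;0 0 3.5 0 9.4;0 0 2.2 0 9.4;0 0 0.4 0 9.4;0 0 0 0 9.4;0 0 0 0 9.4'; python3 d.py 567.3 404 36 102
```

```text
t: 42.45
tcp_pos: [568.1, 404.7, 39.1]
tcp_rot: [[-0.207, 0.978, 0.002], [0.978, 0.207, 0.001], [0.001, 0.003, -1.0]]
force: [-0.5, -0.2, 0.5]
grip_width: 93.9
t 42.45 pos [568.1 404.7  39.1] yaw 102.0 tilt [0.0023 0.0011] F [-0.5 -0.2  0.5] w 93.9 q6 [26. 30. 87. -0. 63. 14.]
shift cm [-0.05 -0.09  0.31] turn -0.0 shift rows 0.1 turn rows 0.0
```

```bash
python3 -m inch '0 -0.08 0.25 0 9.4;0 0 0 0 5.4;0 0 0 0 5.4;0 0 0 0 5.4;0 0 0 0 5.4;0 0 0 0 5.4;0 0 0 0 5.4;0 0 0 0 5.4;0 0 0 0 5.4;0 0 0 0 5.4' 50;python3 d.py 567.3 404 36 102; python3 -m inch '0 0 -3 0 5.4;0 0 -4 0 5.4;0 0 -4 0 5.4;0 0 -4 0 5.4;0 0 -2 0 5.4;0 0 0 7 5.4;0 0 0 7 5.4;0 0 0 7 5.4;0 0 0 0 5.4';python3 d.py 650 200 205 81
```

```text
t: 43.28
tcp_pos: [566.3, 404.2, 34.9]
tcp_rot: [[-0.208, 0.978, 0.0], [0.978, 0.208, 0.0], [0.0, 0.001, -1.0]]
force: [0.6, -0.6, -0.1]
grip_width: 55.4
t 43.28 pos [566.3 404.2  34.9] yaw 102.0 tilt [0.0005 0.0002] F [ 0.6 -0.6 -0.1] w 55.4 q6 [26. 30. 87. -0. 63. 14.]
shift cm [-0.04  0.09 -0.11] turn -0.0 shift rows 0.0 turn rows 0.0
t: 44.03
tcp_pos: [565.5, 403.8, 203.9]
tcp_rot: [[0.159, 0.987, -0.002], [0.987, -0.159, -0.001], [-0.001, -0.001, -1.0]]
force: [0.4, 0.2, -2.8]
grip_width: 55.6
t 44.03 pos [565.5 403.8 203.9] yaw 80.9 tilt [-0.0016 -0.0007] F [ 0.4  0.2 -2.8] w 55.6 q6 [26. 20. 82.  0. 78. 35.]
shift cm [-18.79  11.57  -0.11] turn -0.1 shift rows 5.4 turn rows 0.0
```

```bash
python3 -m inch '-3.3 1.9 0 0 5.4;-3.3 1.9 0 0 5.4;-3.3 1.9 0 0 5.4;-3.3 1.9 0 0 5.4;-3.3 1.9 0 0 5.4;-3.3 1.9 0 0 5.4;-3.8 0 0 0 5.4;-3.8 0 0 0 5.4;-3.8 0 0 0 5.4;-3.8 0 0 0 5.4;-3.8 0 0 0 5.4;-3.8 0 0 0 5.4'; python3 d.py 555.5 -264.4 190 81
```

```text
t: 45.03
tcp_pos: [611.0, -36.1, 204.2]
tcp_rot: [[0.153, 0.988, -0.001], [0.988, -0.153, 0.0], [0.0, -0.001, -1.0]]
force: [0.1, 0.1, -2.7]
grip_width: 55.7
t 45.03 pos [611.  -36.1 204.2] yaw 81.2 tilt [-0.0012  0.0004] F [ 0.1  0.1 -2.7] w 55.7 q6 [-14.   9.  95.   0.  76.  -5.]
shift cm [-23.41  -1.98   1.41] turn 0.2 shift rows 5.7 turn rows 0.0
```

```bash
python3 -m inch '-3.6 0 0 0 5.4;-3.6 0 0 0 5.4;-3.6 0 0 0 5.4;-3.6 -0.5 0 0 5.4;-3.6 -0.7 0 0 5.4;-3.6 -0.7 1 0.2 5.4;-1.8 -0.2 1.4 0 5.4;0 0 0 0 5.4;0 0 0 0 5.4;0 0 0 0 5.4;0 0 0 0 5.4'; python3 - <<'E'
from h import *
f,T,s=wrist();print(s['tcp_pos']);cv2.imwrite('pics/w13.png',f['frame'][:,:,::-1])
P=cloud(f,np.ones((384,512),bool),T); p=np.array(s['tcp_pos'])
th=np.radians(-9); X=np.array([np.cos(th),np.sin(th)]);Y=np.array([-X[1],X[0]])
k=(abs(P[:,0]-p[0])<60)&(abs(P[:,1]-p[1])<80)&(P[:,2]<p[2]+40)&(P[:,2]>p[2]+25); Q=P[k]
a=(Q[:,:2]-p[:2])@X; b=(Q[:,:2]-p[:2])@Y
k2=abs(a)<20
print(len(Q),np.median(Q[:,2]),'y range',np.percentile(b[k2],[0.5,99.5]),'x range',np.percentile(a[(b>15)],[0.5,99.5]))
q=np.stack([(P[:,:2]-[584,-268])@X,(P[:,:2]-[584,-268])@Y,P[:,2]],1)
tp=q[(q[:,2]>43)&(q[:,2]<50)]
s_=tp[(abs(tp[:,1]-93)<35)&(abs(tp[:,0]+30)<45)]
l=s_[s_[:,0]<-30,0];r=s_[s_[:,0]>-30,0];print('walls x',np.percentile(l,[2,98]),np.percentile(r,[2,98]))
s_=tp[abs(tp[:,0]+30)<20]; h=np.histogram(s_[:,1],bins=np.arange(-160,160,2)); print([(int(b),int(c)) for c,b in zip(*h) if c>5])
E
python3 d.py 555.5 -264.4 100 81
```

```text
t: 45.95
tcp_pos: [555.3, -261.3, 181.4]
tcp_rot: [[0.158, 0.988, 0.001], [0.988, -0.158, -0.0], [-0.0, 0.001, -1.0]]
force: [0.4, 0.1, -2.0]
grip_width: 56.1
[ 555.26109677 -261.25982644  181.39562327]
11322 216.39776804627178 y range [-27.85436694  41.81813556] x range [-27.37579944  27.60666065]
walls x [-65.50180054 -59.65687217] [2.41600585 8.15890972]
[(42, 6), (44, 48), (46, 72), (48, 70), (138, 10), (140, 98), (142, 75), (144, 76)]
t 46.0 pos [ 555.3 -261.3  181.5] yaw 80.9 tilt [ 0.001  -0.0005] F [ 0.1  0.3 -2.4] w 55.6 q6 [-36.  10.  96.   0.  73. -27.]
shift cm [-0.31  0.06  8.15] turn -0.1 shift rows 2.0 turn rows 0.0
```

View pics/w13.png

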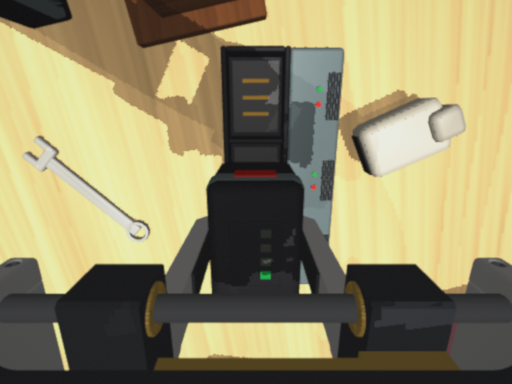

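```bash
python3 -m inch '-0.32 0.05 3 0 5.4;0 0 3 0 5.4;0 0 2.5 0 5.4;0 0 0 0 5.4;0 0 0 0 5.4;0 0 0 0 5.4'; python3 d.py 555.5 -264.4 63 81; python3 -m inch '0 0 0.7 0 5.4;0 0 0.7 0 5.4;0 0 0.5 0 5.4;0 0 0.3 0 5.4;0 0 0 0 5.4;0 0 0 0 5.4';python3 d.py 555.5 -264.4 63 81
```

```text
t: 46.5
tcp_pos: [555.9, -265.8, 97.9]
tcp_rot: [[0.159, 0.987, 0.003], [0.987, -0.159, -0.002], [-0.001, 0.003, -1.0]]
force: [-0.4, -0.8, -1.8]
grip_width: 55.8
t 46.5 pos [ 555.9 -265.8   97.9] yaw 80.9 tilt [ 0.0026 -0.0018] F [-0.4 -0.8 -1.8] w 55.8 q6 [-36.  16.  99.   0.  65. -27.]
shift cm [ 0.13 -0.07  3.49] turn -0.1 shift rows 0.9 turn rows 0.0
t: 47.0
tcp_pos: [554.4, -265.5, 73.5]
tcp_rot: [[0.16, 0.987, -0.0], [0.987, -0.16, 0.0], [0.0, -0.0, -1.0]]
force: [-0.2, -0.7, -1.4]
grip_width: 55.9
t 47.0 pos [ 554.4 -265.5   73.5] yaw 80.8 tilt [-0.0004  0.0003] F [-0.2 -0.7 -1.4] w 55.9 q6 [-36.  18.  99.   0.  63. -27.]
shift cm [0.13 0.09 1.05] turn -0.2 shift rows 0.3 turn rows 0.0
```

```bash
python3 -m inch '0.1 0.07 0.5 0 5.4;0 0 0.3 0 5.4;0 0 0.1 0 5.4;0 0 0 0 5.4' 60|egrep 'pos|force'; for i in 1 2 3 4 5 6; do python3 -m inch '0 0 0.2 0 5.4;0 0 0 0 5.4;0 0 0 0 5.4' 60|egrep 'pos|force'; done
```

```text
tcp_pos: [555.1, -264.4, 64.2]
force: [0.6, 0.9, -1.4]
tcp_pos: [555.4, -264.8, 62.9]
force: [-0.0, 0.2, -1.4]
tcp_pos: [555.5, -264.8, 62.3]
force: [-3.1, 2.1, 7.5]
tcp_pos: [555.5, -264.8, 60.9]
force: [-4.7, 2.9, 10.2]
tcp_pos: [555.6, -264.9, 59.1]
force: [-4.4, 3.3, 10.8]
tcp_pos: [555.6, -264.9, 57.1]
force: [-5.0, 2.6, 11.3]
tcp_pos: [555.6, -264.8, 55.1]
force: [-4.7, 3.4, 11.8]
```

```bash
for i in 1 2; do python3 -m inch '0 0 0.15 0 5.4;0 0 0 0 5.4;0 0 0 0 5.4' 60|egrep 'pos|force'; done; python3 -m inch '0 0 0.1 0 5.4;0 0 0 0 5.4' |egrep 'pos|force';  python3 -m inch '0 0 -0.15 0 5.4;0 0 0 0 7.5;0 0 0 0 7.5;0 0 0 0 7.5;0 0 0 0 7.5;0 0 -2 0 7.5;0 0 -3.5 0 9.4;0 0 -4 0 9.4;0 0 -4 0 9.4;0 0 -1 0 9.4;0 0 0 0 9.4;0 0 0 0 9.4'; python3 - <<'E'
from h import *
f,T,s=wrist();P=cloud(f,np.ones((384,512),bool),T)
for x,y in((540.5,-359),(555.5,-264.4)):
    k=(abs(P[:,0]-x)<20)&(abs(P[:,1]-y)<30)&(P[:,2]<130);print(k.sum(),np.median(P[k,2]) if k.any() else 0)
f=robot.grab_frame('top');cv2.imwrite('pics/top14.png',cv2.resize(f['frame'][:,:,::-1],(800,600)))
P=cloud(f,np.ones((384,512),bool))
for x,y in((540.5,-359),(555.5,-264.4)):
    k=(abs(P[:,0]-x)<15)&(abs(P[:,1]-y)<30)&(P[:,2]<130);print('top',k.sum(),np.median(P[k,2]) if k.any() else 0)
E
python3 d.py 522.8 -14.6 260 -9
```

```text
tcp_pos: [555.6, -264.9, 54.8]
force: [-7.5, 4.6, 17.3]
tcp_pos: [555.7, -265.0, 54.7]
force: [-12.2, 6.1, 25.4]
tcp_pos: [555.7, -265.0, 54.7]
force: [-13.3, 8.4, 31.3]
t: 50.5
tcp_pos: [555.2, -264.6, 194.5]
tcp_rot: [[0.16, 0.987, -0.0], [0.987, -0.16, 0.0], [0.0, -0.0, -1.0]]
force: [-0.4, -0.4, -0.6]
grip_width: 93.8
1544 90.08149475108124
2002 90.16684524866864
top 6 89.28546015576751
top 100 89.65220650890126
t 50.6 pos [ 554.1 -263.8  192.2] yaw 80.8 tilt [-0.0039  0.0029] F [ 0.1  0.1 -0. ] w 94.0 q6 [-36.  10.  95.  -0.  75. -27.]
shift cm [24.11 -7.11 -6.7 ] turn 89.8 shift rows 6.3 turn rows 12.6
```

View pics/top14.png

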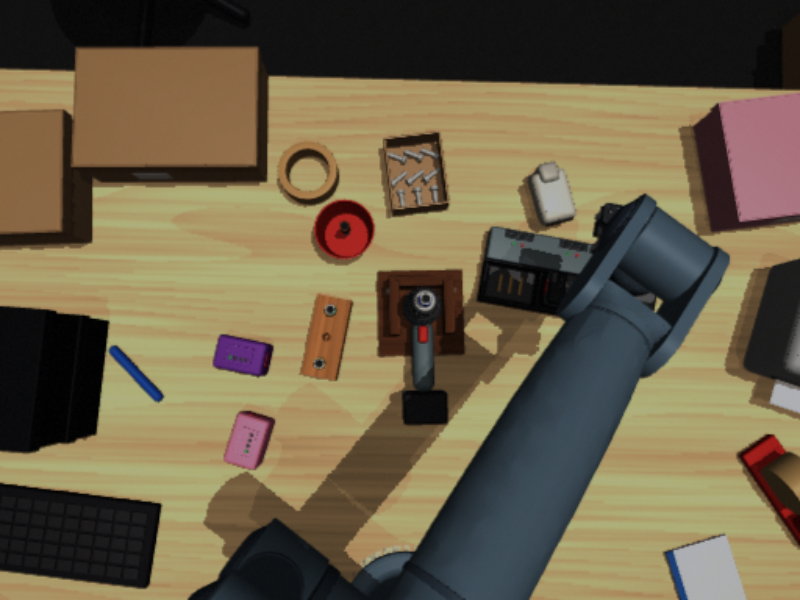

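```bash
python3 -m inch '0 0 -4 0 9.4;0 0 -3.2 0 9.4;3 -1.1 0 0 9.4;3 -1.1 0 0 9.4;3 -1.1 0 0 9.4;3 -1.1 0 0 9.4;3 -1.1 0 0 9.4;3 -1.1 0 0 9.4;0 0 0 0 9.4;0 0 0 0 9.4;0 0 0 0 9.4;0 0 0 0 9.4'; python3 - <<'E'
from h import *
for i in range(3):
    f,T,s=wrist()
    P=cloud(f,np.ones((384,512),bool),T); d=np.hypot(P[:,0]-522.8,P[:,1]+14.8)
    k=(d<14)&(P[:,2]>215)&(P[:,2]<240); 
    h=np.sort(P[k,2]); t=np.median(h[-60:]); 
    n=(d<19)&(d>11)&(P[:,2]>180)&(P[:,2]<205); hn=np.histogram(P[n,2],bins=np.arange(180,206,1))
    ring=P[k&(P[:,2]>t-2)]
    print(s['tcp_pos'].round(1),k.sum(),t,ring[:,:2].mean(0),rect(ring)[:2],'nose',[(int(b),int(c)) for c,b in zip(*hn) if c>3])
cv2.imwrite('pics/w15.png',f['frame'][:,:,::-1])
E
python3 d.py 522.8 -14.6 260 81
```

```text
t: 51.6
tcp_pos: [518.9, -77.3, 266.1]
tcp_rot: [[0.161, 0.987, -0.002], [0.987, -0.161, 0.0], [0.0, -0.002, -1.0]]
force: [0.1, -0.3, -0.6]
grip_width: 93.7
[518.9 -77.3 266.1] 421 226.91222927790668 [523.62922486 -14.5508442 ] (array([523.7, -14.3]), array([17. , 16.6])) nose [(189, 34), (190, 181), (191, 173), (192, 70), (193, 101), (194, 183), (195, 134), (196, 16)]
[519.  -77.4 266.4] 432 226.99057542341217 [523.60161064 -14.54068415] (array([523.7, -14.6]), array([16.7, 17.1])) nose [(189, 45), (190, 197), (191, 142), (192, 63), (193, 129), (194, 195), (195, 109), (196, 10)]
[519.1 -77.5 266.7] 431 226.89304285418734 [523.6676663  -14.60384118] (array([523.8, -14.7]), array([16.7, 17.1])) nose [(188, 4), (189, 42), (190, 191), (191, 144), (192, 64), (193, 105), (194, 213), (195, 103), (196, 17)]
t 51.75 pos [519.1 -77.4 266.8] yaw 80.7 tilt [-0.0007  0.0002] F [-0.1  0.1  0.9] w 94.1 q6 [-21.  -6. 104.  -0.  82. -12.]
shift cm [ 6.26 -0.65  0.68] turn -0.3 shift rows 1.5 turn rows 0.0
```

View pics/w15.png

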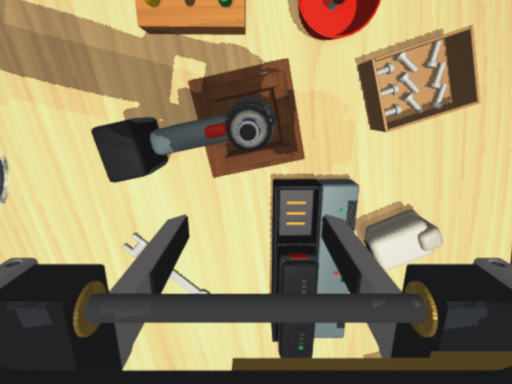

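```bash
python3 - <<'E'
from h import *
f,T,s=wrist()
P=cloud(f,np.ones((384,512),bool),T)
def H(c,zr,r=11):
    d=np.hypot(P[:,0]-c[0],P[:,1]-c[1]); k=(d<r)&(P[:,2]>zr[0])&(P[:,2]<zr[1]); h=np.histogram(P[k,2],bins=np.arange(zr[0],zr[1]+.1,.5)); print([(float(b),int(c)) for c,b in zip(*h) if c>3])
H((523.6,-14.6),(218,230))
H((523.6,-14.6),(192,198),18)
f=robot.grab_frame('top')
zs=[]
for i in range(3):
    f=robot.grab_frame('top');P=cloud(f,np.ones((384,512),bool));zs.append(P)
P=np.vstack(zs);print('top')
H((522.5,-13.8),(218,232),9);H((522.5,-13.8),(186,200),18); H((425,155),(60,80));H((516,140),(60,80))
E
```

```text
[(221.5, 7), (222.0, 11), (224.0, 4), (224.5, 26), (225.0, 66), (225.5, 105), (226.0, 100), (226.5, 65), (227.0, 25), (227.5, 5)]
[(192.0, 45), (192.5, 32), (193.0, 42), (193.5, 66), (194.0, 118), (194.5, 92), (195.0, 96), (195.5, 46), (196.0, 11)]
top
[(218.5, 5), (221.5, 4), (222.5, 4), (223.0, 4), (223.5, 5), (224.0, 11), (224.5, 15), (225.0, 19), (225.5, 10), (226.0, 9), (226.5, 10), (227.0, 8), (227.5, 10), (228.0, 5)]
[(187.5, 5), (188.0, 6), (188.5, 6), (189.0, 5), (189.5, 16), (190.0, 8), (190.5, 12), (191.0, 13), (191.5, 17), (192.0, 15), (192.5, 15), (193.0, 20), (193.5, 9), (194.0, 27), (194.5, 18), (195.0, 13), (195.5, 10), (196.0, 7), (196.5, 5), (197.0, 4)]
[(64.5, 4), (65.0, 4), (66.0, 6), (66.5, 7), (67.0, 5), (67.5, 7), (68.0, 12), (68.5, 13), (69.0, 13), (69.5, 4), (70.0, 6), (70.5, 8), (71.0, 9), (71.5, 4)]
[(66.0, 4), (67.0, 14), (67.5, 8), (68.0, 4), (68.5, 9), (69.0, 10), (69.5, 16), (70.0, 7), (70.5, 9), (71.0, 10), (72.0, 5), (72.5, 7)]
```

```bash
python3 -m inch '2 -0.2 0 0 0;2 -0.2 0 0 0;2.25 -0.2 0 0 0;0 0 0 0 0;0 0 0 0 0;0 0 0 0 0;0 0 0 0 0;0 0 0 0 0'; python3 d.py 523 -14.8 228 81
```

```text
t: 52.67
tcp_pos: [523.1, -14.6, 267.2]
tcp_rot: [[0.161, 0.987, -0.0], [0.987, -0.161, -0.0], [-0.0, 0.0, -1.0]]
force: [-0.3, 1.0, 0.5]
grip_width: 44.2
t 52.67 pos [523.1 -14.6 267.2] yaw 80.7 tilt [-0.     -0.0002] F [-0.3  1.   0.5] w 44.2 q6 [-14.  -6. 104.  -0.  82.  -5.]
shift cm [-0.02 -0.01  3.92] turn -0.3 shift rows 1.0 turn rows 0.0
```

```bash
python3 -m inch '0 0 0 0 0;0 0 0 0 0;0 0 0 0 0;0 0 0 0 0;0 0 0 0 0;0 0 0 0 0;0 0 1.5 0 0;0 0 1.3 0 0;0 0 0.7 0 0;0 0 0 0 0;0 0 0 0 0'; for i in 1 2 3 4 5; do python3 -m inch '0 0 0.1 0 0;0 0 0 0 0;0 0 0 0 0'|egrep 'pos|force'; done
```

```text
t: 53.58
tcp_pos: [522.8, -13.7, 231.7]
tcp_rot: [[0.16, 0.987, -0.001], [0.987, -0.16, 0.0], [0.0, -0.001, -1.0]]
force: [-0.4, 0.1, 0.4]
grip_width: 0.1
tcp_pos: [523.4, -13.9, 231.9]
force: [0.7, 0.6, -0.4]
tcp_pos: [523.1, -13.8, 230.3]
force: [0.6, 0.3, 0.0]
tcp_pos: [523.1, -13.8, 229.2]
force: [0.1, 0.5, 0.0]
tcp_pos: [523.1, -13.8, 228.2]
force: [-0.1, 0.5, 0.3]
tcp_pos: [523.1, -13.8, 227.2]
force: [-0.6, -0.5, 0.3]
```

```bash
for i in 1 2 3 4 5 6 7 8; do python3 -m inch '0 0 0.05 0 0;0 0 0 0 0;0 0 0 0 0'|egrep 'pos|force'; done
```

```text
tcp_pos: [523.1, -13.8, 226.8]
force: [0.2, 0.4, 0.5]
tcp_pos: [523.2, -13.8, 226.3]
force: [-0.5, 0.3, -0.3]
tcp_pos: [523.2, -13.8, 226.2]
force: [-0.7, 1.2, 3.2]
tcp_pos: [523.4, -13.8, 226.2]
force: [-2.4, 0.3, 6.3]
tcp_pos: [523.4, -13.9, 226.2]
force: [-2.6, 0.6, 7.5]
tcp_pos: [523.5, -13.9, 226.1]
force: [-3.5, 1.1, 9.9]
tcp_pos: [523.6, -13.9, 226.1]
force: [-4.4, 0.8, 11.5]
tcp_pos: [523.7, -13.9, 226.1]
force: [-4.7, 0.6, 13.4]
```

```bash
for i in 1 2 3 4 5 6; do python3 -m inch '0 0 0.12 0 0;0 0 0 0 0;0 0 0 0 0'|egrep 'pos|force'; done
```

```text
tcp_pos: [524.0, -13.9, 226.0]
force: [-7.1, 1.1, 17.6]
tcp_pos: [524.2, -14.0, 225.9]
force: [-8.6, 1.2, 21.0]
tcp_pos: [524.8, -14.1, 225.7]
force: [-8.8, 1.1, 24.5]
tcp_pos: [525.1, -14.2, 225.6]
force: [-10.8, 1.6, 29.4]
tcp_pos: [525.4, -14.1, 225.4]
force: [-11.4, 3.5, 32.6]
tcp_pos: [526.1, -14.6, 225.0]
force: [-10.6, 2.4, 34.4]
```

```bash
python3 -m inch '0 0 -1 0 0;0 0 -2 0 0;0 0 -2 0 0;-2 0.2 0 0 5;-2 0.2 0 0 9.4;-2.25 0.2 0 0 9.4;0 0 0 0 9.4;0 0 0 0 9.4;0 0 0 0 9.4;0 0 0 0 9.4'; python3 - <<'E'
from h import *
f,T,s=wrist();print(s['tcp_pos'])
P=cloud(f,np.ones((384,512),bool),T)
def H(c,zr,r=11):
    d=np.hypot(P[:,0]-c[0],P[:,1]-c[1]); k=(d<r)&(P[:,2]>zr[0])&(P[:,2]<zr[1]); h=np.histogram(P[k,2],bins=np.arange(zr[0],zr[1]+.1,.5)); print([(float(b),int(c)) for c,b in zip(*h) if c>3],np.median(P[k,2]),rect(P[k]))
H((523.6,-14.6),(223,230))
H((523.6,-14.6),(193,198),18)
H((523.6,-14.6),(187,191.5),23)
cv2.imwrite('pics/w16.png',cv2.resize(f['frame'][70:200,160:330,::-1],(782,598),interpolation=cv2.INTER_CUBIC))
f=robot.grab_frame('side');cv2.imwrite('pics/s16.png',cv2.resize(f['frame'][150:210,225:305,::-1],(720,540),interpolation=cv2.INTER_CUBIC))
E
```

```text
t: 59.17
tcp_pos: [519.0, -75.6, 265.8]
tcp_rot: [[0.159, 0.987, -0.0], [0.987, -0.159, 0.0], [0.0, -0.0, -1.0]]
force: [0.9, 1.2, 0.2]
grip_width: 43.4
[518.98345494 -75.62267912 265.76471803]
[(223.5, 7), (224.0, 44), (224.5, 74), (225.0, 101), (225.5, 99), (226.0, 49), (226.5, 17)] 225.34875548582025 (array([523.7, -14.4]), array([17.3, 16.6]), 35.3)
[(193.0, 43), (193.5, 90), (194.0, 105), (194.5, 103), (195.0, 87), (195.5, 36), (196.0, 10), (196.5, 6)] 194.50461783400556 (array([523.4, -14.6]), array([30.3, 30.8]), 37.0)
[(188.0, 4), (188.5, 11), (189.0, 27), (189.5, 83), (190.0, 115), (190.5, 157), (191.0, 140)] 190.57203166846978 (array([523.6, -14.4]), array([40.3, 41.2]), 80.5)
```

View pics/w16.png

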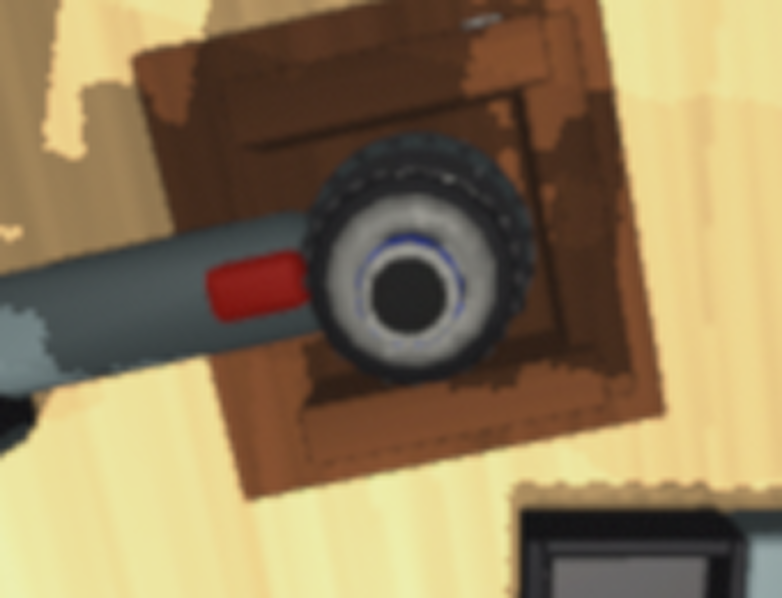

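View pics/s16.png

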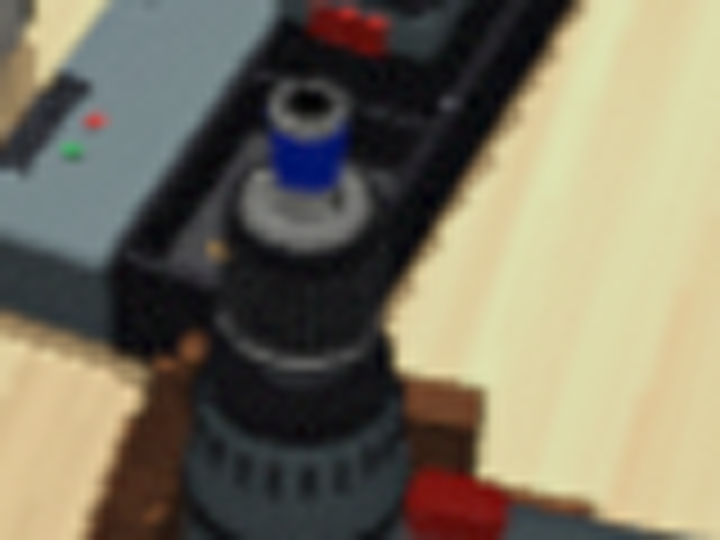

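```bash
python3 - <<'E'
from h import *
f=robot.grab_frame('top')
for d in robot.masks_of(f,'pack1'):
    Q=cloud(f,d['region']); print(round(d['confidence'],2),np.median(Q[:,2]).round(1),d['box'], rect(Q[Q[:,2]>66]) if (Q[:,2]>66).sum()>9 else 0)
cv2.imwrite('pics/top17.png',cv2.resize(f['frame'][:,:,::-1],(800,600)))
E
```

```text
0.93 68.7 [134.3, 210.1, 175.6, 241.8] (array([436.1, 287.9]), array([81.9, 54.9]), 79.8)
0.71 87.8 [380.0, 180.1, 418.5, 205.4] (array([ 541.5, -352.1]), array([99.7, 58. ]), 81.4)
0.61 68.5 [143.4, 263.7, 175.4, 301.6] (array([294.8, 269.8]), array([56.7, 83.7]), 74.4)
0.56 88.8 [359.0, 178.8, 383.8, 199.8] (array([ 552.8, -279.1]), array([54.3, 57.6]), 79.5)
```

View pics/top17.png

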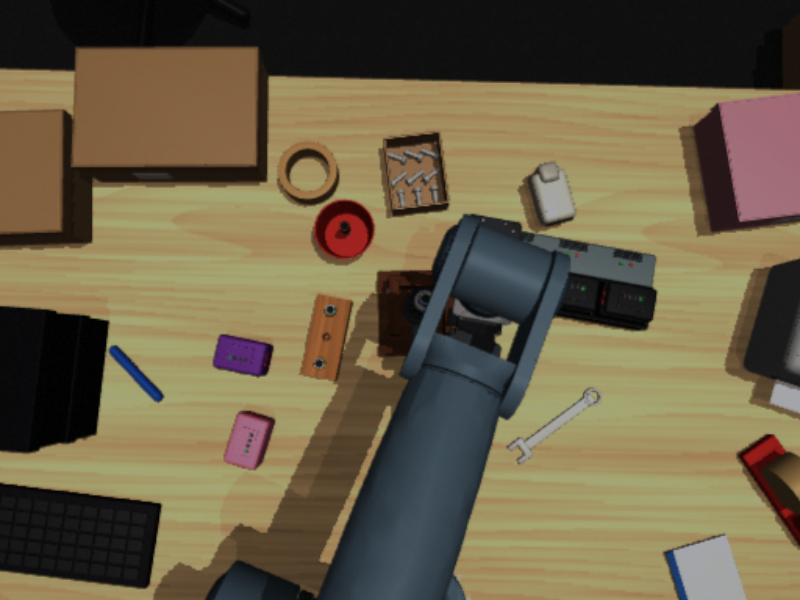

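The final top view shows both dark packs seated in the charger (about pixels 580,292 and 628,297). The worn setter is in the red tub (345,230), the purple and pink look-alikes are untouched, and nothing else has moved.

```bash
python3 -c "
from station import robot; print(robot.job_done())"
```

```text
the job is handed in; nothing more can be done
None
```

The drill is ready and I handed the job in at about 59 s of the 210 s limit; no verdict came back.

- **Chuck:** I loosened the sleeve about 180° and dropped the worn setter in the red tub. The blue-banded setter then went down until I felt it touch the chuck floor. I tightened the sleeve until it resisted with about 2 N m, far above its friction. I could not read the sleeve angle; from the turns made I estimate it is below −0.7 rad.
- **Batteries:** Only two loose packs were on the bench, and one was knocked aside during the run, so I located it again before picking it up. I pressed them into the middle bay and the end bay on the robot's right, with 25–31 N. Both packs' tops measured 90 mm above the bench, which is fully home.
- **Left alone:** The purple and pink look-alikes, the yellow and green setters and the rest of the bench look as they were.

**Setter height:** tightening lifted the setter about 1 mm, so its head read 226.0–226.2 mm instead of 225. I pushed it down with up to 34 N and it moved down about 0.6 mm. That means the jaws let it slip slightly under that push. It now reads 225.3 mm, within measuring error, and sits centred on the sleeve.

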